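# Feeler check of a flange gap

### The job

First, with nothing between the flanges, press the jig's sprung trip lever fully down and let it come back up, so that the upper flange drops shut. Then take the feeler with the longer blade by its handle and slide the blade flat into the gap between the two flanges until it is snugly pinched with its tip at the flanges' centre, and finish while still holding the handle with the blade at that depth. Do not knock over or shift the short feeler, the loose flange or the valve.

Things in the scene. Friction and masses are not known exactly. Their poses are not given: they have to be found in the camera images.
- face_centre (a point): Centre of the jig's fixed lower flange's top face, 66 mm above the table. Axes: x from the flanges to the column behind them, y to the trip lever side, z up. With a 4 mm blade in the gap, its mid-thickness lies 2 mm above this point. Blades enter from -x; column and head stand at x 52 to 108, y -35 to 35, up to 176 mm high; an arm joins head and upper flange, top at 150 mm.
- jig: Whole jig. Lower flange: fixed steel disc, 90 mm diameter, 16 mm thick, on a 60 mm pedestal; origin on the table under the flange axis, axes as face_centre. The rims of both flanges are bevelled towards the gap (12 mm wide, 4 mm high), so a blade up to 3 mm off in height is led in. Jig base plate: x -75 to 125, y -80 to 160, 12 mm high.
- upper_face (a point): Centre of the underside of the upper flange, an equal disc right above the lower one, carried by the sliding head, which rests by its weight (about 7 N) and is lifted 1.5 mm by the entering 4 mm blade with 5 to 20 N of drag. This point is 84.5 mm above the table latched up, 68.5 mm when dropped on its stop (gap 2.5 mm); axes as face_centre.
- head (a joint): Drop of the head with the upper flange (m): 0 latched up (gap 18.5 mm), 0.016 fully dropped (gap 2.5 mm), 0.0145 with the 4 mm blade flat in the gap.
- trip (a joint): Trip lever angle (rad): 0 up, 0.28 fully pressed (its stop). It springs back when let go. The latch lets go part way down.
- pad_top (a point): Centre of the top of the trip lever's black pad (44 mm in jig x, 36 in y, 10 thick), 86 mm above the table when up; 80 mm in x and 132 mm in y from the flange axis, in jig axes. Pressed straight down it swings 23 mm down about a pivot 85 mm away towards the column, needing up to about 10 N; the stop is firm.
- feeler_mid (a point): Middle of the long feeler's handle, half-way up. Handle: steel block 50 mm long (x), 16 wide (y, grasp across it), 44 high, standing on the table. Blade out of its +x end: 90 mm long, 22 wide, 4 thick, nose rounded; mid-thickness 14 mm above the handle's underside, 8 mm below this point. 0.13 to 0.21 kg, balanced within 20 mm of this point towards the blade.
- feeler_tip (a point): Tip of the long feeler's blade, at mid-thickness: 115 mm in +x and 8 mm below the middle of its handle. Axes as the feeler's.
- stub_mid (a point): Middle of the handle of the short feeler (not to be used): the same handle, blade only 45 mm long. The two lie side by side in either order.
- feeler: The long feeler; origin under its handle's centre, at the table when it stands, x along the blade.
- stub: The short feeler, a bystander; origin under its handle's centre.
- blank: Loose flange lying on the table, 90 mm diameter, 21 mm high, a bystander; origin at its underside.
- valve: Grey valve body standing on its end, 80 mm diameter, 90 mm high, a bystander; origin at its underside.
Not all that is in view belongs to the job. What is shaped like the feeler but pink or yellow is not meant.

How it is judged:
By the outcome, as a careful person would: the job done as asked, in the order asked, and still so for the second after the job is handed in, while the arm keeps its last pose, push and grip.
It also fails if it takes over 64 s, if anything falls off the work surface, if the arm or the gripper's body presses on something with over 40 N, if the wrist force passes 120 N, or if a joint passes its speed limit or range.

### The arm

A 6-joint arm with a two-finger parallel gripper is mounted at the origin on the work surface. World frame = base frame: x ahead of the robot, y to its left, z up, the work surface at z = 0. Lengths are in m, angles in rad, forces in N, time in s.
With the tool pointing down it reaches from about 0.35 to 0.975 m from the base axis. Payload 17.4 kg.
Tool frame: the origin (TCP) lies on the centre line of the jaws, within the pads' length; the fingertips stand 8 mm ahead of it and the grasp point (between the pads) lies 11 mm behind it; z points along the fingers, y is the direction in which the jaws open and shut (so a half turn about z gives the same grasp; the last joint's range is limited). The gripper opens to 85 mm and grips with 20 to 120 N. Pads are 22 mm wide; open, the fingers measure 114 mm over their backs; the gripper's body (76 mm by 85 mm) begins 54 mm behind the grasp point. The pads swing forward as they close: fully open they stand 13 mm farther back than shut.
Start: joints at [-1.351, 0.116, 1.442, -0, 1.584, -0.038], TCP at [0.172, -0.653, 0.201] pointing down, gripper open.
Joint ranges: [-2.83, 2.83], [-0.83, 2.19], [0.07, 2.5], [-1.14, 4.28], [0.01, 3], [-2.97, 2.97]. Speed limits (rad/s): [1.89, 1.89, 2.22, 3.14, 3.14, 3.14].

### API

Orientations are given as [roll, pitch, yaw] about the fixed x, y, z axes, in that order (R = Rz(yaw) Ry(pitch) Rx(roll)).
In Python, from rig import arm gives the robot as it stands. The module is installed in compiled form; this text tells all that it offers.
- The arm moves only by the tool move_arm, never from a script. Its argument "series" is a list of rows, each a list of 7 numbers: the shift along the tool's x, y, z in units of 30 mm (1.0 is 30 mm), then the turn, a rotation vector about the tool's x, y, z in units of 5 degrees (1.0 is 5 degrees), then the opening, from 0 (shut) to 1 (fully open). A call has 1 to 5 rows; each row is the pose to reach, as a shift and turn from the pose commanded when the call began, along the tool's axes at that moment; what a row does not reach only later rows make up. A row lasts 1/12 s, in which the tool goes at most 41.7 mm and 7.16 degrees, less where a joint would pass 70% of its speed; a pose out of reach is approached as far as the arm can. A call with a gripper value outside its range is refused whole. The fingers move at their own pace and stop on an object; "grip_force" is the grip in N (left out, the last holds). Time passes only in rows, so rows that repeat a pose let the fingers close. It gives the time, the measured TCP pose, the force and the opening at its end, in the units of the state.
- arm.get_obs(): the state, without advancing time (a new reading comes with each control period).
- arm.grab_frame(name): name is "scene" or "top" or "wrist"; returns the picture (384x512x3 uint8, red, green, blue); there is no depth.
- arm.camera_params(name): a dict with "fx", "fy", "cx", "cy" (pixels), "world_to_cam" (4x4, takes a point from world to camera coordinates). Camera axes: x right, y up, looking along -z (the intrinsics and any distortion apply to the point x, -y, -z); pixel columns grow to the right and rows downward; lengths in m; the calibration is good to about 2 mm. A picture is of the moment at which its call begins: read the wrist's pose just before it. camera_params takes no time and is no camera call; for the wrist camera it gives the pose at the moment of the call.
- arm.sign_off(): hands the job in, once; it reports no verdict.
The state is a dict: "clock": time; "q": joint angles; "qd": joint speeds; "joint_efforts": joint torques, N m; "eef_pos": TCP position; "tool_rot": TCP orientation; "wrist_force": force on the tool from outside, world axes, zero at the start; "ft_torque": the same for the moment, N m; "gripper_width": finger opening in m.
Only numpy, scipy, OpenCV 4.12 (cv2) and the standard library are available. Lean on these libraries where they do the work, as an engineer would, in place of code of your own. Each camera call takes 0.05 s, during which the arm holds its last target.

## Working session

There is one attempt and no reset: what is moved stays moved. The work goes in short steps, Python scripts to look and compute and a tool call to move; the robot and the scene stay as the last step left them, time stands still between calls to the robot, and variables do not carry over. Pictures are saved under pics/ and viewed, and the job is handed in when it is done.

Besides the shell and the picture viewer there is one more tool, called after ">>>" by a JSON object that holds its "name" and its "arguments", one argument or row to a line. move_arm: Moves the arm, as the interface text tells. Its arguments: {"type":"object","properties":{"series":{"type":"array","items":{"type":"array","items":{"type":"number"}}},"grip_force":{"type":"number"}},"required":["series"]}

```bash
mkdir -p pics
python3 - <<'E'
from rig import arm
import cv2,numpy as np
print(arm.get_obs())
for n in("scene","top","wrist"):
    p=arm.camera_params(n);print(n,{k:np.round(np.array(v),4).tolist() for k,v in p.items()})
    f=arm.grab_frame(n);cv2.imwrite(f"pics/{n}0.png",f[:,:,::-1])
E
```

```text
{'clock': 0.0, 'q': array([-1.35079853e+00,  1.16453128e-01,  1.44228696e+00, -1.90039136e-05,
        1.58397621e+00, -3.77772346e-02]), 'qd': array([-0.00040519,  0.00072007, -0.00014956, -0.00062041,  0.00022162,
        0.00096841]), 'joint_efforts': array([-1.88950471e-03, -7.32001948e+01, -6.32493782e+01, -7.76346155e-05,
        6.42263200e-03, -2.11145576e-06]), 'eef_pos': array([ 0.17202778, -0.65247351,  0.19977087]), 'tool_rot': array([-3.14046909e+00, -2.34491609e-05,  2.57774776e-01]), 'wrist_force': array([-0.22312122,  0.37910104,  0.15394888]), 'ft_torque': array([-0.00025752, -0.02877585,  0.0169119 ]), 'gripper_width': 0.08545996375005274}
scene {'fx': 353.7773, 'fy': 353.7773, 'cx': 262.1309, 'cy': 189.9535, 'world_to_cam': [[-0.8488, 0.5282, -0.0231, 0.4892], [-0.3276, -0.4912, 0.8071, 0.0647], [0.4149, 0.6926, 0.59, -1.1417], [0.0, 0.0, 0.0, 1.0]]}
top {'fx': 386.4033, 'fy': 386.4033, 'cx': 243.521, 'cy': 195.2435, 'world_to_cam': [[0.011, -0.9999, 0.0075, -0.1104], [0.9901, 0.0119, 0.1395, -0.538], [-0.1396, 0.0059, 0.9902, -1.0677], [0.0, 0.0, 0.0, 1.0]]}
wrist {'fx': 313.4297, 'fy': 313.4297, 'cx': 251.6267, 'cy': 191.8978, 'world_to_cam': [[0.2546, -0.9671, -0.0009, -0.6738], [0.931, 0.2453, -0.2704, 0.0355], [0.2617, 0.068, 0.9628, -0.3789], [0.0, 0.0, 0.0, 1.0]]}
```

View pics/scene0.png

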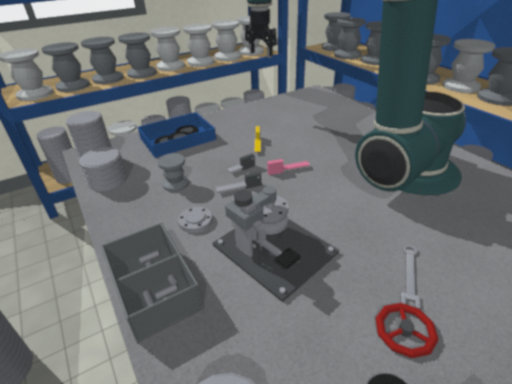

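View pics/top0.png

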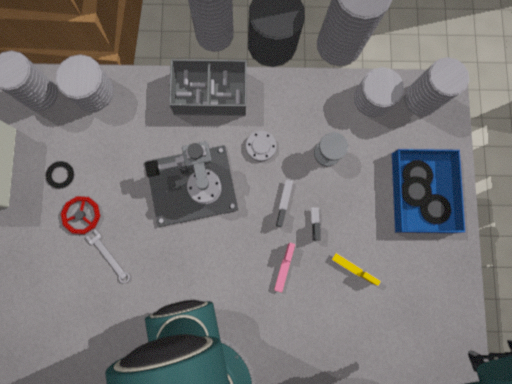

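View pics/wrist0.png

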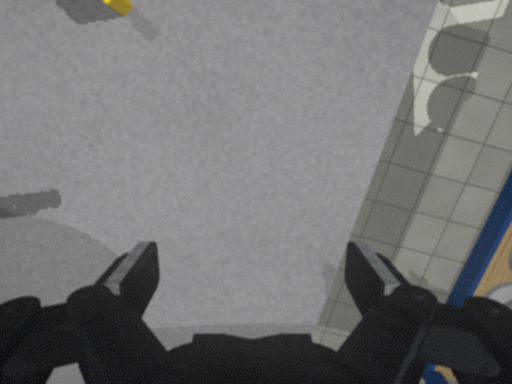

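The top view shows the jig with flange at about (204,187), column (195,152) and black pad (152,168). The grey feelers are at (285,203), which looks long, and (316,223), which looks short. The decoys are pink (285,268) and yellow (356,270). The loose flange is at (261,146) and the valve at (331,150).

Run:
```python
import cv2
a=cv2.imread("pics/top0.png")
cv2.imwrite("pics/c1.png",cv2.resize(a[130:250,135:255],None,fx=5,fy=5,interpolation=cv2.INTER_CUBIC))
cv2.imwrite("pics/c2.png",cv2.resize(a[165:265,255:355],None,fx=6,fy=6,interpolation=cv2.INTER_CUBIC))
a=cv2.imread("pics/scene0.png")
cv2.imwrite("pics/c3.png",cv2.resize(a[145:295,195:345],None,fx=4,fy=4,interpolation=cv2.INTER_CUBIC))
```

```text
(no output)
```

View pics/c1.png

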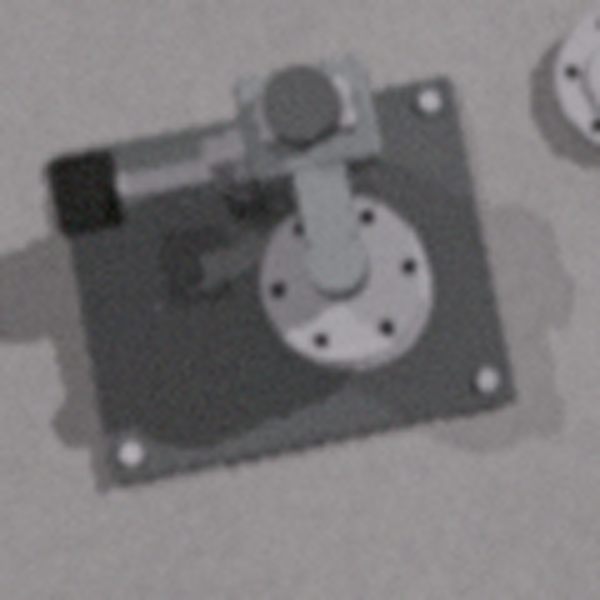

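View pics/c2.png

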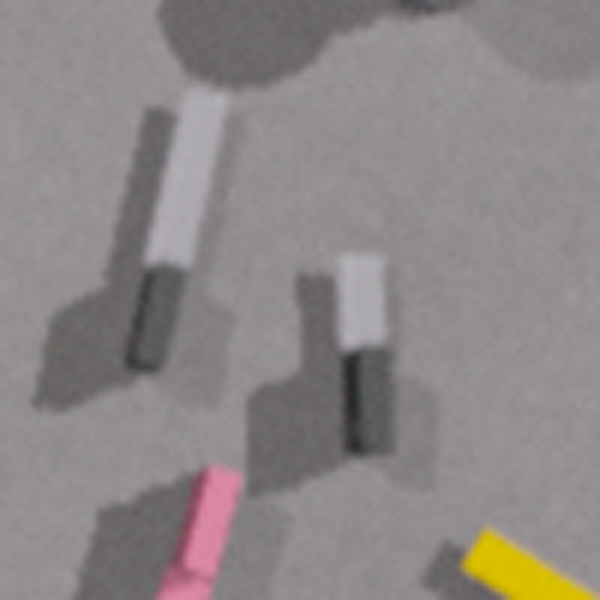

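View pics/c3.png

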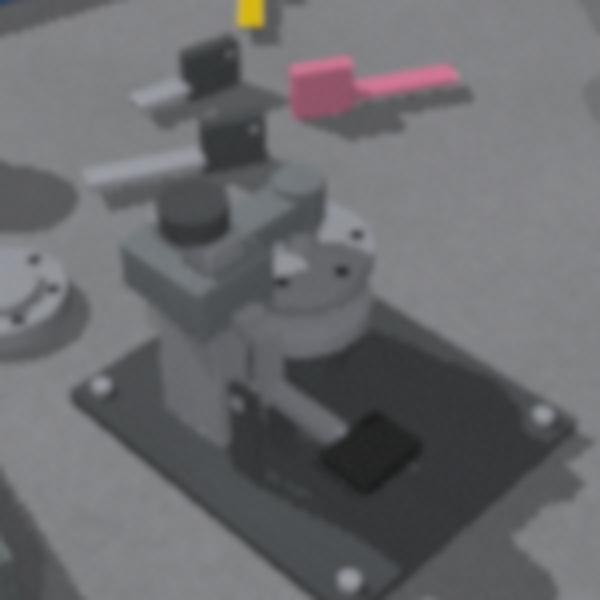

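Close crops confirm the choice: the left grey feeler (crop blade (205,95)-(165,265)) has the long blade, and the right one is the short stub. Next I measure.

```bash
cat > h.py <<'E'
import numpy as np,cv2
from rig import arm
def ray(px,cam):
    p=arm.camera_params(cam) if isinstance(cam,str) else cam
    T=np.array(p["world_to_cam"]);R=T[:3,:3];o=-R.T@T[:3,3]
    d=R.T@np.array([(px[0]-p["cx"])/p["fx"],-(px[1]-p["cy"])/p["fy"],-1]);return o,d
def onz(px,z,cam="top"):
    o,d=ray(px,cam);return (o+d*(z-o[2])/d[2])
def proj(P,cam="top"):
    p=arm.camera_params(cam) if isinstance(cam,str) else cam
    c=np.array(p["world_to_cam"])@np.r_[P,1];return np.array([p["cx"]+p["fx"]*c[0]/-c[2],p["cy"]-p["fy"]*c[1]/-c[2]])
E
python3 - <<'E'
from h import *
c=lambda x,y:(135+(x-2)/5,130+(y-2)/5)
names=dict(TL=(45,158),TR=(448,78),BR=(515,400),BL=(100,490))
W={k:onz(c(*v),.012) for k,v in names.items()}
for k in W:print(k,W[k].round(4))
# jig corners: x+ = top(up in image), y+ = left
ex=(W['TL']-W['BL']+W['TR']-W['BR']);ey=(W['TL']-W['TR']+W['BL']-W['BR'])
print(np.linalg.norm(ex)/2,np.linalg.norm(ey)/2,np.arctan2(ex[1],ex[0]),np.arctan2(-ey[0],ey[1]))
a=cv2.imread("pics/top0.png");hsv=cv2.cvtColor(a,cv2.COLOR_BGR2HSV);v=a.max(2)
print("flange",onz(c(347,281),.1005), "r",(onz(c(434,281),.1005)-onz(c(260,281),.1005))/2)
# pad
m=((v<45)).astype(np.uint8);m[:,:140]=0;m[:,165:]=0;m[:150]=0;m[185:]=0
n,l,s,ce=cv2.connectedComponentsWithStats(m);i=1+s[1:,4].argmax();print("pad",s[i],ce[i],onz(ce[i],.086))
print(a[200:206,285],a[150,270],a[223,315],a[237,313:320])
d=lambda x,y:(255+(x-2.5)/6,165+(y-2.5)/6)
tip=[onz(d(*q),.016) for q in((184,92),(227,95))]; root=[onz(d(*q),.016) for q in((147,263),(185,266))]
print("tip",np.mean(tip,0),"root",np.mean(root,0), np.linalg.norm(tip[0]-tip[1]))
e=np.mean(tip,0)-np.mean(root,0);print(np.linalg.norm(e),np.arctan2(e[1],e[0]))
h=[onz(d(*q),.044) for q in((155,265),(187,266),(158,366),(128,362))]
print(np.array(h).round(4),np.mean(h,0))
e=(h[0]+h[1]-h[2]-h[3])/2;print(np.linalg.norm(e),np.arctan2(e[1],e[0]))
E
```

```text
TL [0.6411 0.1926 0.012 ]
TR [ 0.693  -0.0451  0.012 ]
BR [ 0.5005 -0.0876  0.012 ]
BL [0.4454 0.1517 0.012 ]
0.19859068251849296 0.24437059533577724 0.21172205139925943 0.22057873480519105
flange [0.5549535  0.00338812 0.1005    ] r [ 0.00057545 -0.04704519  0.        ]
pad [146 161  14  16 160] [151.89375 168.4375 ] [0.60411128 0.14965884 0.086     ]
[[175 171 173]
 [171 165 169]
 [173 169 171]
 [173 169 172]
 [173 168 170]
 [174 169 173]] [163 159 163] [100  95  95] [[58 55 59]
 [63 60 62]
 [81 77 75]
 [89 86 85]
 [98 97 96]
 [90 88 90]
 [98 96 93]]
tip [ 0.58868909 -0.23697995  0.016     ] root [ 0.50429413 -0.21736918  0.016     ] 0.02110387330056873
0.08664347652980466 -0.22831705263430205
[[ 0.501  -0.2092  0.044 ]
 [ 0.5007 -0.2243  0.044 ]
 [ 0.4534 -0.2105  0.044 ]
 [ 0.4551 -0.1964  0.044 ]] [ 0.47753338 -0.21007656  0.044     ]
0.048503071122175515 -0.2780298173647661
```

```bash
cat >> h.py <<'E'
from scipy.spatial.transform import Rotation as Ro
def go(target,yaw=None):
    o=arm.get_obs();R=Ro.from_euler("xyz",o["tool_rot"])
    t=R.inv().apply(np.array(target)-o["eef_pos"])/.03
    r=np.zeros(3)
    if yaw is not None:
        r=np.degrees((R.inv()*Ro.from_euler("xyz",[np.pi,0,yaw])).as_rotvec())/5
    print("t",o["clock"],"pos",o["eef_pos"].round(4),"yaw",o["tool_rot"].round(4),"F",o["wrist_force"].round(1),"w",round(o["gripper_width"],4),"-> units",t.round(3),r.round(3))
E
python3 -c "
from h import *
go([.604,.15,.2]);go([.604,.15,.14])
p=arm.camera_params('wrist');print(ray((256,192),p))"
```

```text
t 0.15 pos [ 0.1721 -0.6525  0.1999] yaw [-3.1407e+00 -1.0000e-04  2.5780e-01] F [-0.3 -0.9  0.6] w 0.0856 -> units [ 2.0742e+01 -2.2196e+01  1.9000e-02] [0. 0. 0.]
t 0.15 pos [ 0.1721 -0.6525  0.1999] yaw [-3.1407e+00 -1.0000e-04  2.5780e-01] F [-0.3 -0.9  0.6] w 0.0856 -> units [ 20.742 -22.194   2.019] [0. 0. 0.]
(array([ 0.23763337, -0.63455683,  0.37391145]), array([-0.25841393, -0.08172712, -0.96267217]))
```

>>> {"name": "move_arm", "arguments": {
  "series": [
    [20.7, -22.2, -0.5, 0, 0, 0, 0],
    [20.7, -22.2, -0.5, 0, 0, 0, 0],
    [20.7, -22.2, -0.5, 0, 0, 0, 0],
    [20.7, -22.2, -0.5, 0, 0, 0, 0],
    [20.7, -22.2, -0.5, 0, 0, 0, 0]
  ],
  "grip_force": 40
}}

```text
clock: 0.57
eef_pos: [0.271, -0.4673, 0.2036]
tool_rot: [-3.141, 0.0, 0.257]
wrist_force: [0.9, -1.0, 0.7]
gripper_width: 0.0254
```

>>> {"name": "move_arm", "arguments": {
  "series": [
    [16.0, -17.1, -0.4, 0, 0, 0, 0],
    [16.0, -17.1, -0.4, 0, 0, 0, 0],
    [16.0, -17.1, -0.4, 0, 0, 0, 0],
    [16.0, -17.1, -0.4, 0, 0, 0, 0],
    [16.0, -17.1, -0.4, 0, 0, 0, 0]
  ]
}}

```text
clock: 0.98
eef_pos: [0.3698, -0.2839, 0.2075]
tool_rot: [3.141, -0.0, 0.257]
wrist_force: [0.2, -1.2, 0.5]
gripper_width: 0.0
```

>>> {"name": "move_arm", "arguments": {
  "series": [
    [11.2, -12.0, 0, 0, 0, 0, 0],
    [11.2, -12.0, 0, 0, 0, 0, 0],
    [11.2, -12.0, 0, 0, 0, 0, 0],
    [11.2, -12.0, 0, 0, 0, 0, 0],
    [11.2, -12.0, 0, 0, 0, 0, 0]
  ]
}}

```text
clock: 1.4
eef_pos: [0.4685, -0.1002, 0.2076]
tool_rot: [3.141, -0.0, 0.258]
wrist_force: [1.1, -0.6, 0.7]
gripper_width: 0.0001
```

```bash
python3 -c "
from h import *
go([.604,.15,.2])"
```

```text
t 1.4 pos [ 0.4685 -0.1002  0.2076] yaw [ 3.1413e+00 -4.0000e-04  2.5780e-01] F [ 1.1 -0.6  0.7] w 0.0001 -> units [ 6.495 -6.912  0.255] [0. 0. 0.]
```

>>> {"name": "move_arm", "arguments": {
  "series": [
    [6.5, -6.9, 0, 0, 0, 0, 0],
    [6.5, -6.9, 0, 0, 0, 0, 0],
    [6.5, -6.9, 0, 0, 0, 0, 0],
    [6.5, -6.9, 0, 0, 0, 0, 0],
    [6.5, -6.9, 0, 0, 0, 0, 0]
  ]
}}

```text
clock: 1.82
eef_pos: [0.568, 0.083, 0.2074]
tool_rot: [3.142, -0.0, 0.258]
wrist_force: [0.9, -0.2, 0.1]
gripper_width: 0.0002
```

```bash
python3 -c "
from h import *
go([.604,.15,.11])
go([.604,.15,.2])"
```

```text
t 1.8167 pos [0.568  0.083  0.2074] yaw [ 3.1415e+00 -1.0000e-04  2.5820e-01] F [ 0.9 -0.2  0.1] w 0.0002 -> units [ 1.73  -1.853  3.246] [0. 0. 0.]
t 1.8167 pos [0.568  0.083  0.2074] yaw [ 3.1415e+00 -1.0000e-04  2.5820e-01] F [ 0.9 -0.2  0.1] w 0.0002 -> units [ 1.73  -1.852  0.246] [0. 0. 0.]
```

>>> {"name": "move_arm", "arguments": {
  "series": [
    [1.73, -1.85, 0, 0, 0, 0, 0],
    [1.73, -1.85, 0, 0, 0, 0, 0],
    [1.73, -1.85, 1.5, 0, 0, 0, 0],
    [1.73, -1.85, 2.8, 0, 0, 0, 0],
    [1.73, -1.85, 2.8, 0, 0, 0, 0]
  ]
}}

```text
clock: 2.23
eef_pos: [0.6003, 0.1476, 0.1149]
tool_rot: [-3.141, 0.011, 0.259]
wrist_force: [-0.2, 0.6, -2.2]
gripper_width: 0.0001
```

```bash
python3 -c "
from h import *
go([.604,.15,.094])
p=arm.camera_params('wrist');f=arm.grab_frame('wrist');cv2.imwrite('pics/w1.png',f[:,:,::-1])
f=arm.grab_frame('top');cv2.imwrite('pics/t1.png',cv2.resize(f[130:230,120:250,::-1],None,fx=6,fy=6))
o=arm.get_obs()['eef_pos'];print(proj(o+[0,0,-.008],p),proj([.604,.15,.086],p))
"
```

```text
t 2.2333 pos [0.6003 0.1476 0.1149] yaw [-3.141   0.0108  0.2588] F [-0.2  0.6 -2.2] w 0.0001 -> units [ 0.146 -0.045  0.696] [0. 0. 0.]
[254.43105312 219.22216384] [250.85970744 201.20560645]
```

View pics/w1.png

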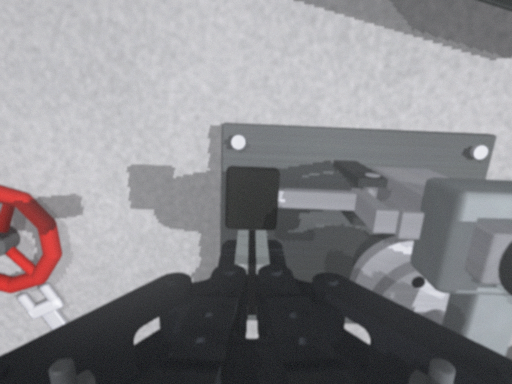

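View pics/t1.png

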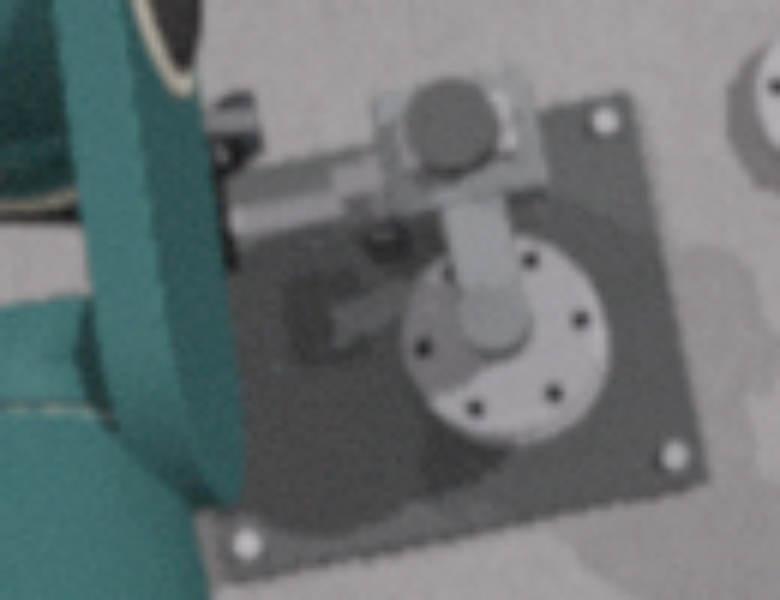

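The wrist view shows the pad centred at (252,198) and the fingertips in line with it, as predicted. I press down now, watching the force.

>>> {"name": "move_arm", "arguments": {
  "series": [
    [0.1, 0, 0.5, 0, 0, 0, 0],
    [0.1, 0, 0.7, 0, 0, 0, 0],
    [0.1, 0, 0.8, 0, 0, 0, 0],
    [0.1, 0, 0.9, 0, 0, 0, 0],
    [0.1, 0, 1.0, 0, 0, 0, 0]
  ]
}}

```text
clock: 2.75
eef_pos: [0.6069, 0.1483, 0.0944]
tool_rot: [3.142, -0.001, 0.257]
wrist_force: [-0.4, -0.2, -0.1]
gripper_width: 0.0
```

>>> {"name": "move_arm", "arguments": {
  "series": [
    [0, 0, 0.1, 0, 0, 0, 0],
    [0, 0, 0.15, 0, 0, 0, 0],
    [0, 0, 0.2, 0, 0, 0, 0],
    [0, 0, 0.25, 0, 0, 0, 0],
    [0, 0, 0.25, 0, 0, 0, 0]
  ]
}}

```text
clock: 3.17
eef_pos: [0.6064, 0.1484, 0.0858]
tool_rot: [-3.142, 0.0, 0.258]
wrist_force: [0.7, -0.6, 0.8]
gripper_width: -0.0
```

>>> {"name": "move_arm", "arguments": {
  "series": [
    [0, 0, 0.1, 0, 0, 0, 0],
    [0, 0, 0.15, 0, 0, 0, 0],
    [0, 0, 0.2, 0, 0, 0, 0],
    [0, 0, 0.25, 0, 0, 0, 0],
    [0, 0, 0.25, 0, 0, 0, 0]
  ]
}}

```text
clock: 3.58
eef_pos: [0.6063, 0.1484, 0.0781]
tool_rot: [-3.142, 0.0, 0.258]
wrist_force: [0.4, -0.2, 0.2]
gripper_width: -0.0002
```

```bash
python3 -c "
from h import *
go([.604,.15,.071])
f=arm.grab_frame('scene');cv2.imwrite('pics/s1.png',cv2.resize(f[145:295,195:345,::-1],None,fx=4,fy=4))
"
```

```text
t 3.5833 pos [0.6063 0.1484 0.0781] yaw [-3.1416e+00  4.0000e-04  2.5780e-01] F [ 0.4 -0.2  0.2] w -0.0002 -> units [-0.062 -0.072  0.237] [0. 0. 0.]
```

View pics/s1.png

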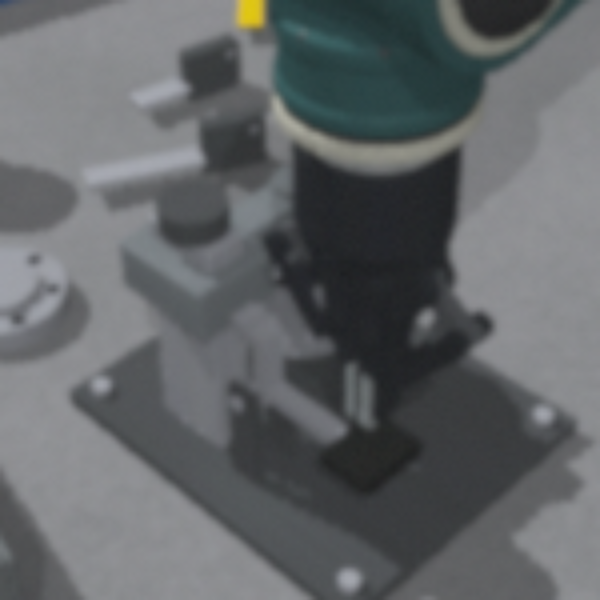

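```bash
python3 -c "
from h import *
for z in(.07,.078,.086,.1):print((proj([.6063,.1484,z],'scene')-[195,145])*4)
c,s=np.cos(.216),np.sin(.216)
for a,b in((58,114),(58,150),(102,114),(102,150)):
  print(a,b,(proj([.555+(c*a-s*b)/1e3,.0034+(s*a+c*b)/1e3,.086],'scene')-[195,145])*4)
p=arm.camera_params('wrist');f=arm.grab_frame('wrist');cv2.imwrite('pics/w2.png',f[:,:,::-1])
for z in(.07,.078,.086):print(proj([.6063,.1484,z],p))
"
```

```text
[365.834615   465.00159515]
[366.10122602 454.49243417]
[366.37125374 443.84859533]
[366.85222346 424.88993354]
58 114 [372.75571477 404.90585476]
58 150 [423.90953123 439.62714177]
102 114 [315.55402815 448.40416191]
102 150 [366.758696   485.60003152]
[252.91332618 218.19409991]
[252.96832307 222.92736626]
[253.02806589 228.06908862]
```

View pics/w2.png

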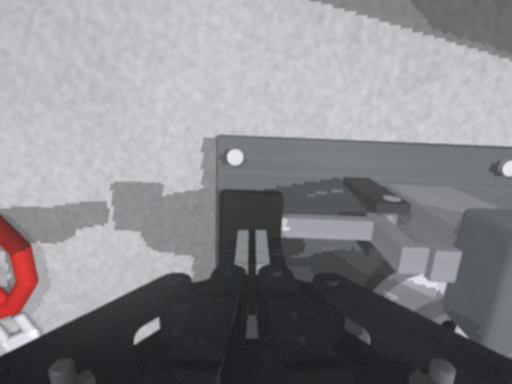

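```bash
python3 -c "
from h import *
p=arm.camera_params('wrist')
for z in(.066,.076,.086):
  a,b=onz((220,190),z,p),onz((282,192),z,p);print(z,a,b,np.linalg.norm(a-b))
o=arm.get_obs();print(o['eef_pos'],o['wrist_force'],ray((0,0),p)[0])
f=cv2.imread('pics/w2.png')[170:300,190:320];f=cv2.convertScaleAbs(f,alpha=2,beta=20);cv2.imwrite('pics/w2c.png',cv2.resize(f,None,fx=4,fy=4))
"
```

```text
0.066 [0.61758631 0.17235921 0.066     ] [0.62608885 0.13502052 0.066     ] 0.03829452292746053
0.076 [0.62050649 0.17204743 0.076     ] [0.62855294 0.13671166 0.076     ] 0.036240338137101896
0.086 [0.62342666 0.17173566 0.086     ] [0.63101702 0.1384028  0.086     ] 0.034186153346743214
[0.60646167 0.14841615 0.07848397] [ 0.07671374  0.274808   -0.24045776] [0.67202481 0.16654708 0.252422  ]
```

View pics/w2c.png

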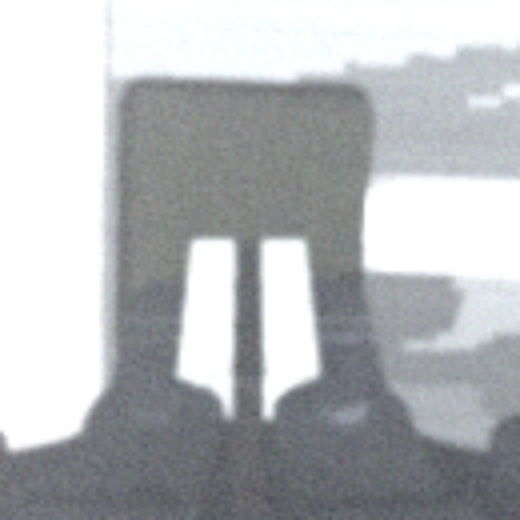

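The lever is still up and the fingertips are just above or at the pad. I carry on down in small steps.

>>> {"name": "move_arm", "arguments": {
  "series": [
    [-0.05, 0, 0.1, 0, 0, 0, 0],
    [-0.05, 0, 0.2, 0, 0, 0, 0],
    [-0.05, 0, 0.3, 0, 0, 0, 0],
    [-0.05, 0, 0.3, 0, 0, 0, 0]
  ]
}}

```text
clock: 4.02
eef_pos: [0.6047, 0.148, 0.0686]
tool_rot: [-3.142, 0.001, 0.258]
wrist_force: [-0.5, 0.3, 0.7]
gripper_width: -0.0001
```

```bash
python3 -c "
from h import *
go([.604,.15,.071])
f=arm.grab_frame('scene');cv2.imwrite('pics/s2.png',cv2.resize(cv2.convertScaleAbs(f[195:295,235:335,::-1],alpha=2),None,fx=6,fy=6))
p=arm.camera_params('wrist');f=arm.grab_frame('wrist')[:,:,::-1][170:300,190:320];f=cv2.convertScaleAbs(f,alpha=2,beta=20);cv2.imwrite('pics/w3c.png',cv2.resize(f,None,fx=4,fy=4))
"
```

```text
t 4.0167 pos [0.6047 0.148  0.0686] yaw [-3.1415e+00  1.0000e-03  2.5780e-01] F [-0.5  0.3  0.7] w -0.0001 -> units [-0.004 -0.072 -0.081] [0. 0. 0.]
```

View pics/s2.png

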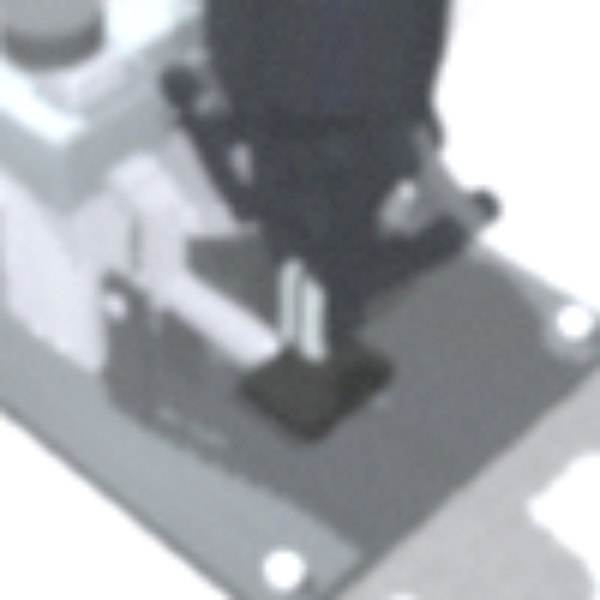

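View pics/w3c.png

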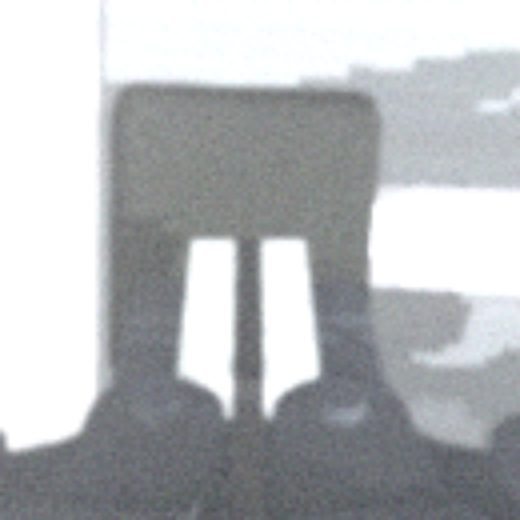

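```bash
python3 -c "
from h import *
p=arm.camera_params('wrist')
def tri(a,b):
  (o1,d1),(o2,d2)=a,b
  A=np.c_[d1,-d2];t=np.linalg.lstsq(A,o2-o1,rcond=None)[0];print(o1+d1*t[0],o2+d2*t[1])
s=lambda x,y:ray((235+(x-2.5)/6,195+(y-2.5)/6),'scene')
tri(ray((190+262/4,170+239/4),p),s(290,350)); tri(ray((190+237/4,170+239/4),p),s(303,357));tri(ray((190+300/4,170+239/4),p),s(285,345));tri(ray((190+190/4,170+239/4),p),s(322,360))
"
```

```text
[0.61410771 0.14933801 0.10180596] [0.61611959 0.14887018 0.10105874]
[0.61201233 0.15194924 0.09853388] [0.61271469 0.1517907  0.09826534]
[0.61423003 0.14447603 0.09911684] [0.61500164 0.14427941 0.0988449 ]
[0.61097678 0.15765394 0.09961631] [0.60925342 0.15802226 0.1003093 ]
```

>>> {"name": "move_arm", "arguments": {
  "series": [
    [0, 0, 0.1, 0, 0, 0, 0],
    [0, 0, 0.2, 0, 0, 0, 0],
    [0, 0, 0.3, 0, 0, 0, 0],
    [0, 0, 0.3, 0, 0, 0, 0]
  ]
}}

```text
clock: 4.45
eef_pos: [0.6047, 0.148, 0.0596]
tool_rot: [-3.142, 0.001, 0.258]
wrist_force: [-0.2, 0.4, -0.3]
gripper_width: 0.0
```

```bash
python3 -c "
from h import *
go([.604,.15,.071])
f=arm.grab_frame('scene');cv2.imwrite('pics/s3.png',cv2.resize(cv2.convertScaleAbs(f[195:295,235:335,::-1],alpha=3),None,fx=6,fy=6,interpolation=cv2.INTER_CUBIC))
f=arm.grab_frame('wrist')[:,:,::-1][170:300,190:320];f=cv2.convertScaleAbs(f,alpha=4,beta=0);cv2.imwrite('pics/w4c.png',cv2.resize(f,None,fx=4,fy=4))
"
```

```text
t 4.45 pos [0.6047 0.148  0.0596] yaw [-3.1415e+00  1.0000e-03  2.5780e-01] F [-0.2  0.4 -0.3] w 0.0 -> units [-0.006 -0.071 -0.38 ] [0. 0. 0.]
```

View pics/s3.png

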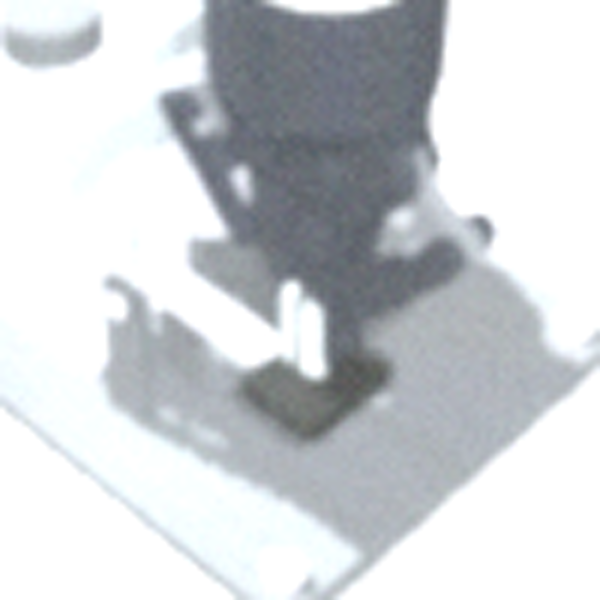

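View pics/w4c.png

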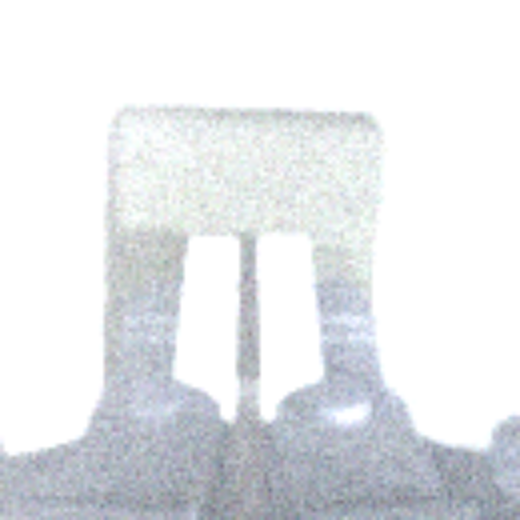

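>>> {"name": "move_arm", "arguments": {
  "series": [
    [0, 0, 0.1, 0, 0, 0, 0],
    [0, 0, 0.2, 0, 0, 0, 0],
    [0, 0, 0.25, 0, 0, 0, 0],
    [0, 0, 0.25, 0, 0, 0, 0]
  ]
}}

```text
clock: 4.88
eef_pos: [0.6051, 0.1483, 0.053]
tool_rot: [-3.141, -0.0, 0.258]
wrist_force: [-0.4, 2.2, 3.4]
gripper_width: 0.0001
```

>>> {"name": "move_arm", "arguments": {
  "series": [
    [0, 0, 0.1, 0, 0, 0, 0],
    [0, 0, 0.15, 0, 0, 0, 0],
    [0, 0, 0.2, 0, 0, 0, 0],
    [0, 0, 0.2, 0, 0, 0, 0]
  ]
}}

```text
clock: 5.22
eef_pos: [0.6051, 0.1486, 0.0473]
tool_rot: [-3.141, -0.001, 0.258]
wrist_force: [-0.6, 4.8, 5.0]
gripper_width: -0.0001
```

```bash
python3 -c "
from h import *
go([.604,.15,.071])
f=arm.grab_frame('scene');cv2.imwrite('pics/s4.png',cv2.resize(cv2.convertScaleAbs(f[195:295,235:335,::-1],alpha=2),None,fx=6,fy=6,interpolation=cv2.INTER_CUBIC))
"
```

```text
t 5.2167 pos [0.6051 0.1486 0.0473] yaw [-3.1408e+00 -7.0000e-04  2.5800e-01] F [-0.6  4.8  5. ] w -0.0001 -> units [-0.024 -0.055 -0.791] [0. 0. 0.]
```

View pics/s4.png

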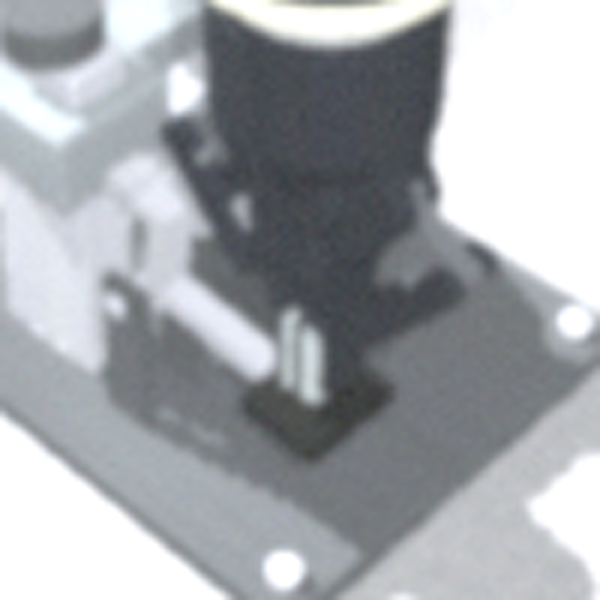

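Contact came at TCP z ≈ 0.057, so the shut fingertips really end about 29 mm behind the reported TCP, not 8 mm ahead. I go on pressing until the stop.

>>> {"name": "move_arm", "arguments": {
  "series": [
    [0, 0, 0.1, 0, 0, 0, 0],
    [0, 0, 0.15, 0, 0, 0, 0],
    [0, 0, 0.2, 0, 0, 0, 0],
    [0, 0, 0.2, 0, 0, 0, 0]
  ]
}}

```text
clock: 5.6
eef_pos: [0.605, 0.1482, 0.0408]
tool_rot: [-3.141, -0.0, 0.258]
wrist_force: [-0.8, 3.9, 4.4]
gripper_width: -0.0003
```

>>> {"name": "move_arm", "arguments": {
  "series": [
    [0, 0, 0.05, 0, 0, 0, 0],
    [0, 0, 0.1, 0, 0, 0, 0],
    [0, 0, 0.15, 0, 0, 0, 0],
    [0, 0, 0.15, 0, 0, 0, 0]
  ]
}}

```text
clock: 5.93
eef_pos: [0.605, 0.1481, 0.0362]
tool_rot: [-3.142, -0.0, 0.258]
wrist_force: [0.9, 5.1, 3.6]
gripper_width: -0.0001
```

>>> {"name": "move_arm", "arguments": {
  "series": [
    [0, 0, 0.05, 0, 0, 0, 0],
    [0, 0, 0.1, 0, 0, 0, 0],
    [0, 0, 0.1, 0, 0, 0, 0]
  ]
}}

```text
clock: 6.18
eef_pos: [0.605, 0.148, 0.0333]
tool_rot: [3.141, -0.0, 0.258]
wrist_force: [1.4, 4.0, 3.9]
gripper_width: -0.0001
```

```bash
python3 -c "
from h import *
go([.604,.15,.071])
f=arm.grab_frame('scene');cv2.imwrite('pics/s5.png',cv2.resize(cv2.convertScaleAbs(f[195:295,235:335,::-1],alpha=2),None,fx=6,fy=6,interpolation=cv2.INTER_CUBIC))
"
```

```text
t 6.1833 pos [0.605  0.148  0.0333] yaw [ 3.1415 -0.      0.2578] F [1.4 4.  3.9] w -0.0001 -> units [-0.016 -0.074 -1.258] [0. 0. 0.]
```

View pics/s5.png

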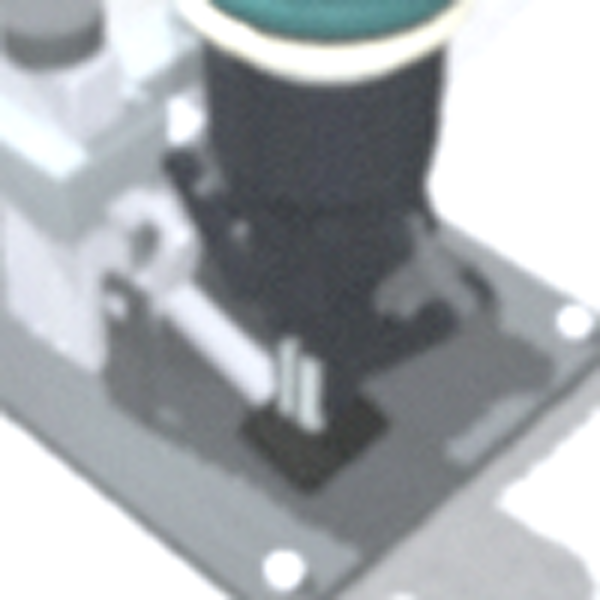

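The pad tip has gone down about 9 px and the head has dropped. I continue to the stop.

>>> {"name": "move_arm", "arguments": {
  "series": [
    [0, 0, 0.05, 0, 0, 0, 0],
    [0, 0, 0.1, 0, 0, 0, 0],
    [0, 0, 0.1, 0, 0, 0, 0]
  ]
}}

```text
clock: 6.48
eef_pos: [0.6055, 0.148, 0.0321]
tool_rot: [3.141, -0.001, 0.258]
wrist_force: [-6.0, 2.0, 20.6]
gripper_width: 0.0001
```

>>> {"name": "move_arm", "arguments": {
  "series": [
    [0, 0, 0.03, 0, 0, 0, 0],
    [0, 0, 0.06, 0, 0, 0, 0],
    [0, 0, 0.06, 0, 0, 0, 0]
  ]
}}

```text
clock: 6.73
eef_pos: [0.6058, 0.148, 0.0315]
tool_rot: [3.141, -0.002, 0.258]
wrist_force: [-10.0, 1.2, 29.6]
gripper_width: 0.0
```

Firm stop reached: 30 N at TCP z 0.0315. I release and rise straight up.

>>> {"name": "move_arm", "arguments": {
  "series": [
    [0, 0, -1.0, 0, 0, 0, 0],
    [0, 0, -2.2, 0, 0, 0, 0],
    [0, 0, -3.5, 0, 0, 0, 0],
    [0, 0, -4.8, 0, 0, 0, 0],
    [0, 0, -5.5, 0, 0, 0, 0]
  ]
}}

```text
clock: 7.15
eef_pos: [0.6055, 0.1476, 0.1982]
tool_rot: [3.141, -0.003, 0.257]
wrist_force: [0.7, -0.7, -0.2]
gripper_width: 0.0
```

```bash
python3 -c "
from h import *
go([.4775,-.21,.15],-.255)"
```

```text
t 7.15 pos [0.6055 0.1476 0.1982] yaw [ 3.1405e+00 -3.1000e-03  2.5740e-01] F [ 0.7 -0.7 -0.2] w 0.0 -> units [-7.165 10.439  1.594] [ 3.000e-03 -3.800e-02  5.872e+00]
```

>>> {"name": "move_arm", "arguments": {
  "series": [
    [-7.2, 10.4, 0, 0, 0, 5.9, 0.5],
    [-7.2, 10.4, 0, 0, 0, 5.9, 0.5],
    [-7.2, 10.4, 0, 0, 0, 5.9, 0.5],
    [-7.2, 10.4, 0, 0, 0, 5.9, 0.5],
    [-7.2, 10.4, 0, 0, 0, 5.9, 0.5]
  ]
}}

```text
clock: 7.57
eef_pos: [0.5325, -0.0497, 0.1931]
tool_rot: [3.141, 0.001, -0.265]
wrist_force: [0.2, -1.2, 0.2]
gripper_width: 0.0427
```

```bash
python3 -c "
from h import *
go([.4775,-.21,.12],-.255)"
```

```text
t 7.5667 pos [ 0.5325 -0.0497  0.1931] yaw [ 3.1405e+00  1.0000e-03 -2.6540e-01] F [ 0.2 -1.2  0.2] w 0.0427 -> units [-0.365  5.635  2.442] [ 0.012  0.012 -0.119]
```

>>> {"name": "move_arm", "arguments": {
  "series": [
    [-0.4, 5.6, 1.0, 0, 0, 0, 0.5],
    [-0.4, 5.6, 1.8, 0, 0, 0, 0.5],
    [-0.4, 5.6, 2.4, 0, 0, 0, 0.5],
    [-0.4, 5.6, 2.4, 0, 0, 0, 0.5],
    [-0.4, 5.6, 2.4, 0, 0, 0, 0.5]
  ]
}}

```text
clock: 7.98
eef_pos: [0.4768, -0.2102, 0.1185]
tool_rot: [3.141, 0.004, -0.259]
wrist_force: [-0.3, 0.0, 0.0]
gripper_width: 0.0429
```

```bash
python3 -c "
from h import *
import pickle
go([.4775,-.21,.06],-.255)
p=arm.camera_params('wrist');f=arm.grab_frame('wrist')[:,:,::-1];cv2.imwrite('pics/w5.png',f);pickle.dump(p,open('w5.pkl','wb'))
f=arm.grab_frame('scene');cv2.imwrite('pics/s6.png',cv2.resize(f[145:295,195:345,::-1],None,fx=4,fy=4,interpolation=cv2.INTER_CUBIC))
"
```

```text
t 7.9833 pos [ 0.4768 -0.2102  0.1185] yaw [ 3.1407  0.0039 -0.2594] F [-0.3  0.   0. ] w 0.0429 -> units [ 0.029 -0.016  1.95 ] [ 0.01   0.045 -0.05 ]
```

View pics/w5.png

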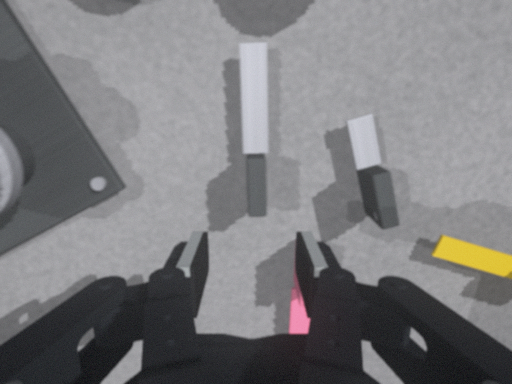

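View pics/s6.png

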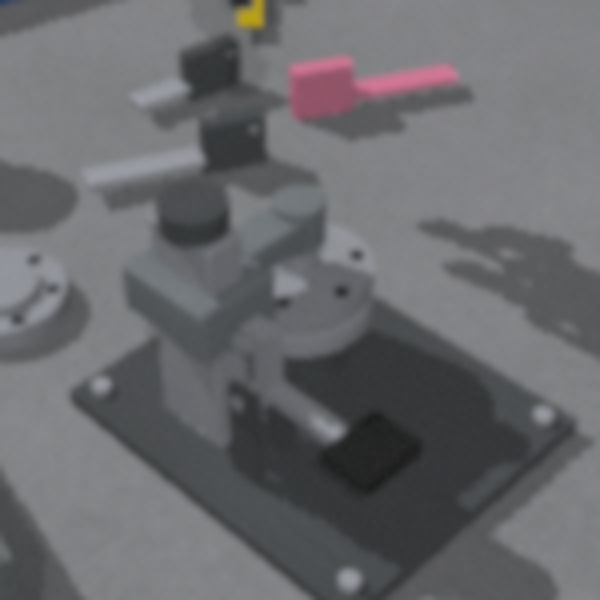

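The lever is back up with its pad at crop (370,450), and the head and flange have dropped. In the wrist view the long feeler's blade spans (240-268, 42-153) and its handle (247-266, 154-215). Refining.

Run:
```python
from h import *
import pickle
p=pickle.load(open('w5.pkl','rb'))
a=cv2.imread('pics/w5.png');g=cv2.cvtColor(a,cv2.COLOR_BGR2GRAY)
roi=np.zeros_like(g);roi[30:225,225:285]=1
def comp(m):
    m=(m&(roi>0)).astype(np.uint8);n,l,s,c=cv2.connectedComponentsWithStats(m);i=1+s[1:,4].argmax();print(s[i],c[i].round(1))
    ct=cv2.findContours((l==i).astype(np.uint8),0,2)[0];r=cv2.boxPoints(cv2.minAreaRect(max(ct,key=len)));return r
bl=comp(cv2.GaussianBlur(g,(3,3),0)>180);print(bl)
print(g[190,240:275],g[140,230:280])
hd=comp(cv2.GaussianBlur(g,(3,3),0)<85);print(hd)
for r,z in((bl,.016),(hd,.044)):
    W=np.array([onz(q,z,p) for q in r]);W=W[np.argsort(W[:,0])]
    lo,hi=W[:2].mean(0),W[2:].mean(0);e=hi-lo
    print(W.round(4).tolist(),"mid",W.mean(0).round(4),"len",np.linalg.norm(e),"yaw",np.arctan2(e[1],e[0]),"lo",lo,"hi",hi)
```

```text
[ 239   42   28  111 2697] [254.   95.4]
[[238.84738   42.82465 ]
 [265.929     41.522648]
 [271.18454  150.83728 ]
 [244.10294  152.13928 ]]
[118 120 115 121 115 109 104  93  92  94  99 103 100 101 103 107 104 103
  99  99  95 101 100  97 102 108 123 133 143 147 149 148 147 148 145] [120 116 114 113 117 117 118 117 118 117 119 135 154 173 189 196 194 198
 203 199 198 201 199 196 194 193 197 195 194 195 196 196 194 194 193 193
 186 177 164 150 146 144 144 141 145 146 144 141 145 143]
[248 155  14   3  18] [253.9 156.1]
[[247.91727 156.00691]
 [260.91037 154.92415]
 [261.00693 156.08278]
 [248.01382 157.16554]]
[[0.4989, -0.2336, 0.016], [0.5039, -0.2102, 0.016], [0.5857, -0.2508, 0.016], [0.5904, -0.2294, 0.016]] mid [ 0.5447 -0.231   0.016 ] len 0.08855252834063801 yaw -0.2066384709845965 lo [ 0.50136946 -0.22191033  0.016     ] hi [ 0.58803814 -0.24007875  0.016     ]
[[0.5013, -0.2241, 0.044], [0.5023, -0.2243, 0.044], [0.5032, -0.2139, 0.044], [0.5041, -0.214, 0.044]] mid [ 0.5027 -0.2191  0.044 ] len 0.010395566622258703 yaw 1.3946002576403085 lo [ 0.50180185 -0.22419742  0.044     ] hi [ 0.50362405 -0.2139628   0.044     ]
```

Run:
```python
from h import *
import pickle
p=pickle.load(open('w5.pkl','rb'))
a=cv2.imread('pics/w5.png');g=cv2.GaussianBlur(cv2.cvtColor(a,cv2.COLOR_BGR2GRAY),(3,3),0).astype(float)
L=[];R=[]
for r in range(58,148,3):
    row=g[r];thL=160;
    c=255
    while row[c]>165:c-=1
    l=c+(165-row[c])/(row[c+1]-row[c]);c=255
    while row[c]>172:c+=1
    rr=c-1+(row[c-1]-172)/(row[c-1]-row[c]);L.append(onz((l,r),.016,p));R.append(onz((rr,r),.016,p))
for E in(L,R,(np.array(L)+R)/2):
    E=np.array(E);k=np.polyfit(E[:,0],E[:,1],1);print("yaw",np.arctan(k[0]),"y@.5",np.polyval(k,.5),"y@.59",np.polyval(k,.59),"res",np.std(E[:,1]-np.polyval(k,E[:,0])))
print(np.linalg.norm(np.mean(L,0)-np.mean(R,0)))
for q in((246,154.5),(266,154),(266,215),(249,216)):print(onz(q,.044,p))
cv2.imwrite('pics/w5c.png',cv2.resize(cv2.convertScaleAbs(a[140:230,210:310],alpha=1.6),None,fx=7,fy=6.6))
# wrist tips
print(onz((254,42),.014,p))
```

```text
yaw -0.2277868030414127 y@.5 -0.20844462317558798 y@.59 -0.22930752644940583 res 0.00011135400671566742
yaw -0.2373823400292516 y@.5 -0.23058946374403383 y@.59 -0.25236442830279304 res 8.387130463117606e-05
yaw -0.2325857496552852 y@.5 -0.2195029339532138 y@.59 -0.24082146158786916 res 8.259283788954883e-05
0.021978385189651797
[ 0.50564282 -0.2128853   0.044     ]
[ 0.50193735 -0.22837582  0.044     ]
[ 0.45192513 -0.21575442  0.044     ]
[ 0.45473935 -0.2017044   0.044     ]
[ 0.58815188 -0.24147561  0.014     ]
```

View pics/w5c.png

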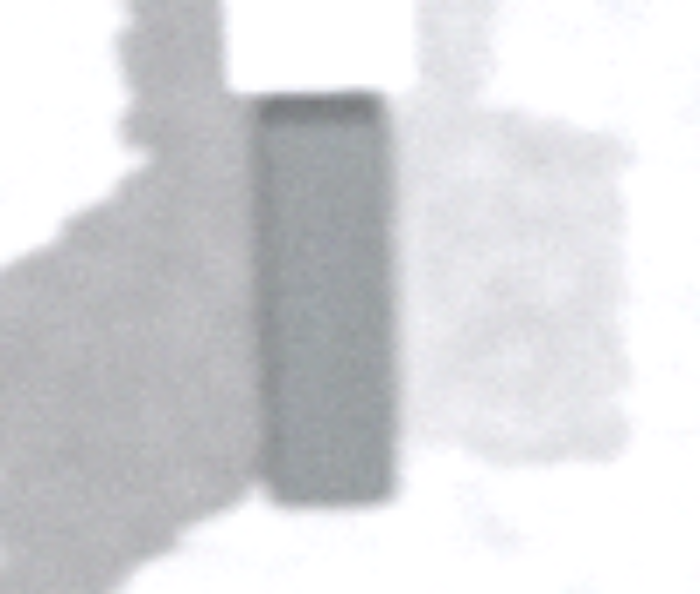

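Blade width measures 22.0 mm, yaw −0.233, handle mid ≈ (0.478, −0.2143), all consistent with the stated sizes.

```bash
python3 -c "
from h import *
go([.478,-.2143,.03],-.2326);go([.478,-.2143,-.024],-.2326)"
```

```text
t 8.0833 pos [ 0.4773 -0.2094  0.119 ] yaw [ 3.1413  0.0045 -0.2606] F [ 0.9 -0.   0.2] w 0.0425 -> units [0.078 0.153 2.966] [ 0.003  0.051 -0.321]
t 8.0833 pos [ 0.4773 -0.2094  0.119 ] yaw [ 3.1413  0.0045 -0.2606] F [ 0.9 -0.   0.2] w 0.0425 -> units [0.086 0.152 4.766] [ 0.003  0.051 -0.321]
```

>>> {"name": "move_arm", "arguments": {
  "series": [
    [0.08, 0.15, 1.0, 0, 0.05, -0.32, 0.5],
    [0.08, 0.15, 2.0, 0, 0.05, -0.32, 0.5],
    [0.08, 0.15, 3.0, 0, 0.05, -0.32, 0.5],
    [0.08, 0.15, 3.0, 0, 0.05, -0.32, 0.5]
  ]
}}

```text
clock: 8.42
eef_pos: [0.4782, -0.2106, 0.0263]
tool_rot: [-3.14, 0.003, -0.229]
wrist_force: [-1.4, -0.4, -1.5]
gripper_width: 0.0428
```

```bash
python3 -c "
from h import *
go([.478,-.2143,-.024],-.2326)
f=arm.grab_frame('wrist')[:,:,::-1];cv2.imwrite('pics/w6.png',f)
f=arm.grab_frame('scene');cv2.imwrite('pics/s7.png',cv2.resize(cv2.convertScaleAbs(f[120:220,195:295,::-1],alpha=1.7),None,fx=6,fy=6,interpolation=cv2.INTER_CUBIC))
"
```

```text
t 8.4167 pos [ 0.4782 -0.2106  0.0263] yaw [-3.1403  0.0033 -0.2289] F [-1.4 -0.4 -1.5] w 0.0428 -> units [0.026 0.124 1.675] [-0.015  0.038  0.042]
```

View pics/w6.png

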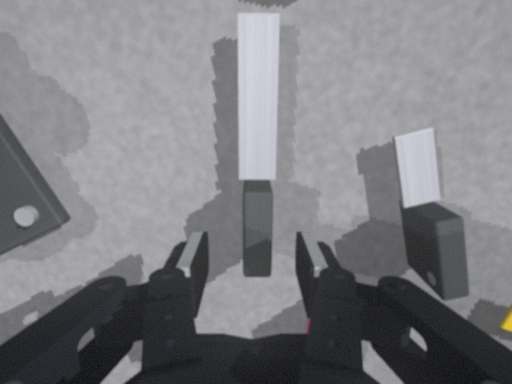

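View pics/s7.png

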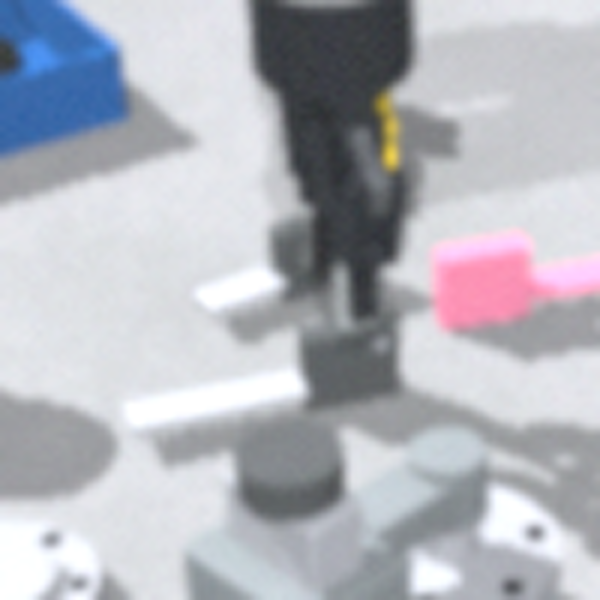

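The fingers stand just above and astride the handle, with the jaws' centre at column 252 and the handle at 258. A 3.7 mm shift is still to make. Descending with it.

>>> {"name": "move_arm", "arguments": {
  "series": [
    [0.02, 0.12, 0.2, 0, 0, 0, 0.5],
    [0.02, 0.12, 0.6, 0, 0, 0, 0.5],
    [0.02, 0.12, 1.0, 0, 0, 0, 0.5],
    [0.02, 0.12, 1.3, 0, 0, 0, 0.5],
    [0.02, 0.12, 1.3, 0, 0, 0, 0.5]
  ]
}}

```text
clock: 8.93
eef_pos: [0.4797, -0.2154, -0.0097]
tool_rot: [-3.141, -0.001, -0.229]
wrist_force: [-0.9, -0.4, -0.5]
gripper_width: 0.0426
```

>>> {"name": "move_arm", "arguments": {
  "series": [
    [0, 0, 0.1, 0, 0, 0, 0.5],
    [0, 0, 0.2, 0, 0, 0, 0.5],
    [0, 0, 0.3, 0, 0, 0, 0.5],
    [0, 0, 0.3, 0, 0, 0, 0.5]
  ]
}}

```text
clock: 9.27
eef_pos: [0.4807, -0.2158, -0.0167]
tool_rot: [-3.142, -0.004, -0.229]
wrist_force: [-0.4, 0.2, -0.8]
gripper_width: 0.0425
```

```bash
python3 -c "
from h import *
go([.478,-.2143,-.024],-.2326)
f=arm.grab_frame('wrist')[:,:,::-1];cv2.imwrite('pics/w7.png',f)
f=arm.grab_frame('scene');cv2.imwrite('pics/s8.png',cv2.resize(cv2.convertScaleAbs(f[120:220,195:295,::-1],alpha=1.7),None,fx=6,fy=6,interpolation=cv2.INTER_CUBIC))
"
```

```text
t 9.2667 pos [ 0.4807 -0.2158 -0.0167] yaw [-3.1416 -0.004  -0.2291] F [-0.4  0.2 -0.8] w 0.0425 -> units [-0.101 -0.029  0.243] [-0.    -0.046  0.04 ]
```

View pics/w7.png

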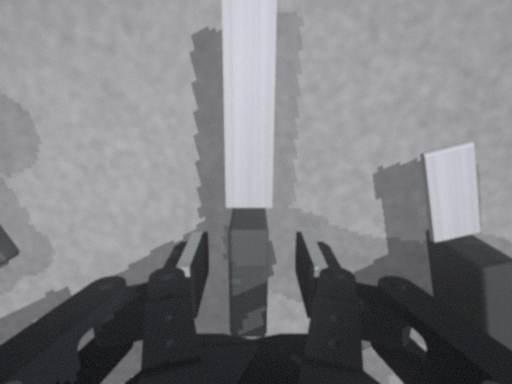

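View pics/s8.png

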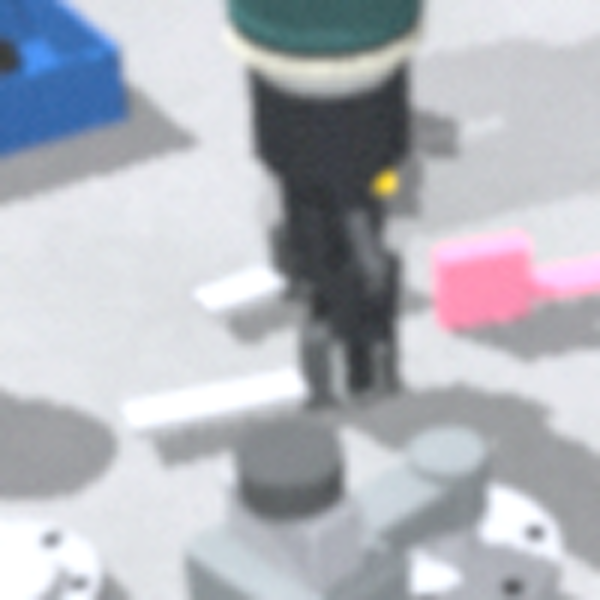

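The fingers straddle the handle with ample clearance from the stub. I go slightly lower and close.

>>> {"name": "move_arm", "arguments": {
  "series": [
    [-0.08, -0.03, 0.1, 0, 0, 0, 0.5],
    [-0.08, -0.03, 0.2, 0, 0, 0, 0.5],
    [-0.08, -0.03, 0.2, 0, 0, 0, 0.35],
    [-0.08, -0.03, 0.2, 0, 0, 0, 0.0],
    [-0.08, -0.03, 0.2, 0, 0, 0, 0.0]
  ],
  "grip_force": 70
}}

```text
clock: 9.78
eef_pos: [0.4788, -0.2145, -0.0222]
tool_rot: [3.142, -0.005, -0.229]
wrist_force: [0.0, 0.1, -2.1]
gripper_width: 0.0148
```

>>> {"name": "move_arm", "arguments": {
  "series": [
    [0, 0, 0, 0, 0, 0, 0],
    [0, 0, 0, 0, 0, 0, 0],
    [0, 0, 0, 0, 0, 0, 0]
  ]
}}

```text
clock: 10.03
eef_pos: [0.4788, -0.2145, -0.0223]
tool_rot: [3.141, -0.004, -0.229]
wrist_force: [0.5, 0.3, -0.5]
gripper_width: 0.015
```

```bash
python3 -c "
from h import *
go([.478,-.2143,.1],-.2326)
f=arm.grab_frame('wrist')[:,:,::-1];cv2.imwrite('pics/w8.png',f)
"
```

```text
t 10.0333 pos [ 0.4788 -0.2145 -0.0223] yaw [ 3.1415 -0.0044 -0.2292] F [ 0.5  0.3 -0.5] w 0.015 -> units [-8.000e-03 -1.000e-03 -4.076e+00] [ 0.001 -0.051  0.039]
```

View pics/w8.png

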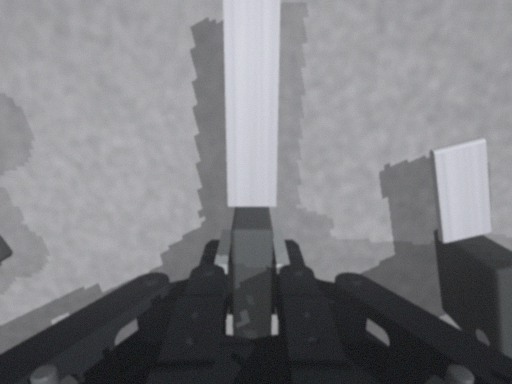

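Gripped: width 15 mm and blade straight ahead (252 px). Now lift.

>>> {"name": "move_arm", "arguments": {
  "series": [
    [0, 0, -0.2, 0, 0, 0, 0],
    [0, 0, -0.6, 0, 0, 0, 0],
    [0, 0, -1.1, 0, 0, 0, 0],
    [0, 0, -1.8, 0, 0, 0, 0],
    [0, 0, -1.8, 0, 0, 0, 0]
  ],
  "grip_force": 100
}}

```text
clock: 10.5
eef_pos: [0.4802, -0.2153, 0.0366]
tool_rot: [3.14, -0.01, -0.229]
wrist_force: [0.7, 0.5, -0.3]
gripper_width: 0.0149
```

```bash
python3 -c "
from h import *
go([.375,-.036,.032],.216)
f=arm.grab_frame('top');cv2.imwrite('pics/t2full.png',f[:,:,::-1]);cv2.imwrite('pics/t2.png',cv2.resize(f[130:240,140:320,::-1],None,fx=4.4,fy=4.4,interpolation=cv2.INTER_CUBIC))
"
```

```text
t 10.5 pos [ 0.4802 -0.2153  0.0366] yaw [ 3.1403 -0.0096 -0.2291] F [ 0.7  0.5 -0.3] w 0.0149 -> units [-4.774 -5.024  0.099] [ 0.039 -0.105 -5.101]
```

View pics/t2.png

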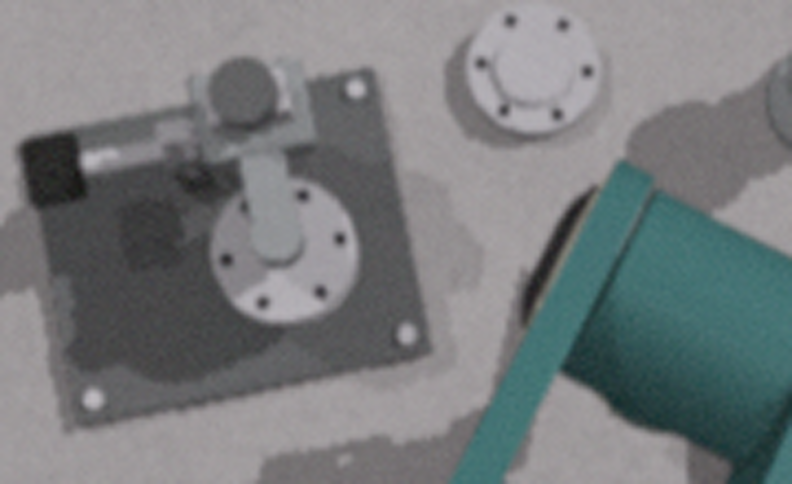

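>>> {"name": "move_arm", "arguments": {
  "series": [
    [-1.0, -1.0, 0, 0, 0, -1.0, 0],
    [-2.0, -2.0, 0, 0, 0, -2.0, 0],
    [-3.0, -3.0, 0, 0, 0, -3.2, 0],
    [-4.0, -4.0, 0, 0, 0, -4.2, 0],
    [-4.8, -5.0, 0, 0, 0, -5.1, 0]
  ]
}}

```text
clock: 10.97
eef_pos: [0.3704, -0.0347, 0.0301]
tool_rot: [3.14, -0.003, 0.219]
wrist_force: [0.7, 0.2, -1.7]
gripper_width: 0.0148
```

>>> {"name": "move_arm", "arguments": {
  "series": [
    [0, 0, 0, 0, 0, 0, 0],
    [0, 0, 0, 0, 0, 0, 0]
  ]
}}

```text
clock: 11.13
eef_pos: [0.3718, -0.0342, 0.0309]
tool_rot: [3.139, -0.005, 0.219]
wrist_force: [-0.1, -0.5, -1.5]
gripper_width: 0.0151
```

```bash
python3 -c "
from h import *
import pickle
go([.375,-.036,.032],.216)
p=arm.camera_params('wrist');f=arm.grab_frame('wrist')[:,:,::-1];cv2.imwrite('pics/w9.png',f);pickle.dump(p,open('w9.pkl','wb'))
t=lambda x,y:(140+(x-1.7)/4.4,130+(y-1.7)/4.4)
print('flange',onz(t(285,251.5),.0845),onz(t(211,251.5),.0845)-onz(t(359,251.5),.0845))
TL,TR,BR,BL=[onz(t(*q),.012) for q in((20,140),(374,68),(430,352),(70,431))]
print(TL,TR,BR,BL)
"
```

```text
t 11.1333 pos [ 0.3718 -0.0342  0.0309] yaw [ 3.1393 -0.0049  0.2193] F [-0.1 -0.5 -1.5] w 0.0151 -> units [ 0.091  0.08  -0.035] [ 0.026 -0.056  0.038]
flange [0.55489492 0.00382585 0.0845    ] [-0.00112749  0.09232202  0.        ]
[0.64046253 0.19093053 0.012     ] [ 0.69340317 -0.04628848  0.012     ] [ 0.50040486 -0.08681237  0.012     ] [0.44548159 0.14899597 0.012     ]
```

View pics/w9.png

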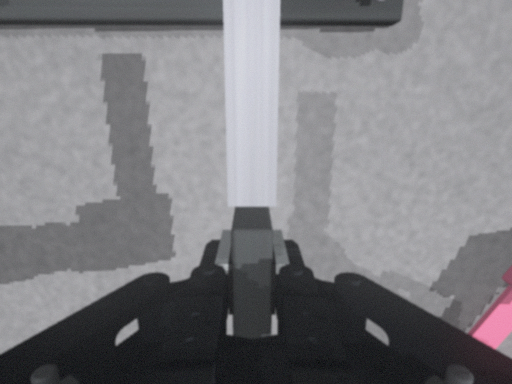

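```bash
python3 -c "
from h import *
import pickle
p5=pickle.load(open('w5.pkl','rb'));p9=pickle.load(open('w9.pkl','rb'))
print('top cam at',ray((0,0),'top')[0])
print('w5 corner',onz((124,185),.012,p5),'w9 corner',onz((402,16),.012,p9),onz((400,22),.0,p9))
a,b=onz((5,24.5),0,p9),onz((395,23),0,p9);e=a-b;print('yaw',np.arctan2(-e[0],e[1]))
g=cv2.imread('pics/w9.png',0)
print(g[0:34,100],g[0:34,380],g[0:34,10]);print(g[10,390:410])
# w5 plate edges
cv2.imwrite('pics/w5d.png',cv2.resize(cv2.imread('pics/w5.png')[0:260,0:140],None,fx=3,fy=2.3))
"
```

```text
top cam at [ 0.38486576 -0.09770997  1.13307315]
w5 corner [ 0.50244468 -0.09475764  0.012     ] w9 corner [ 0.50200323 -0.08992675  0.012     ] [ 0.5027531  -0.09429783  0.        ]
yaw 0.22297484265656126
[ 96  94  95  90  99  93  95  95  97  93  96  93  92  95  94  93  91  90
  81  76  65  60  50  50  61  79  91  90  93  87 100 118 131 128] [119  90  81  85  86  83  84  85  86  82  86  83  90  89  90  90  85  85
  82  74  64  50  48  38  44  60  76  96 122 137 144 142 145 146] [ 90  86  91  89  90  91  89  94  92  92  90  93  93  97  92  91  89  88
  74  71  60  53  44  49  67  82  93  93 100 116 134 131 131 131]
[ 88  85  86  84  86  83  87  91  85  87  88  96 113 134 143 144 140 144
 146 146]
```

View pics/w5d.png

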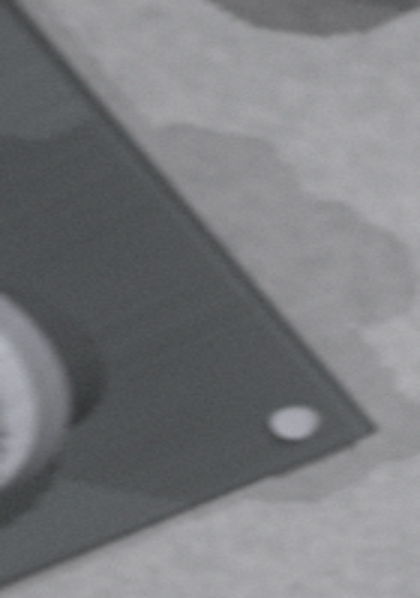

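```bash
python3 -c "
from h import *
f=arm.grab_frame('top');cv2.imwrite('pics/t3full.png',f[:,:,::-1]);cv2.imwrite('pics/t3.png',cv2.resize(f[130:260,140:300,::-1],None,fx=4.5,fy=4.5,interpolation=cv2.INTER_CUBIC))
f=arm.grab_frame('scene');cv2.imwrite('pics/s9.png',cv2.resize(cv2.convertScaleAbs(f[145:265,225:345,::-1],alpha=1.6),None,fx=5,fy=5,interpolation=cv2.INTER_CUBIC))
"
```

```text
(no output)
```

View pics/t3.png

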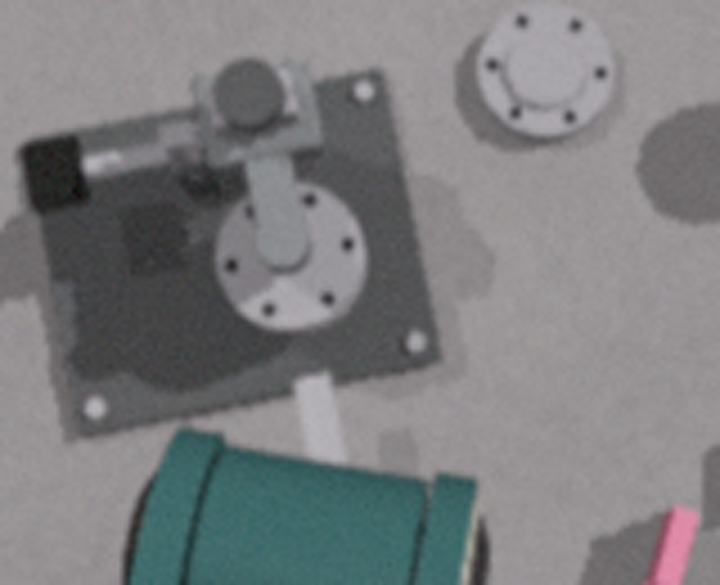

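View pics/s9.png

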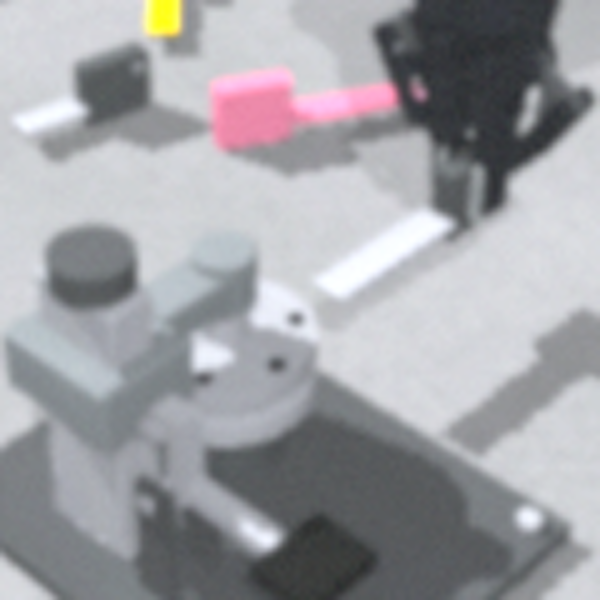

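The top view now shows blade tip (crop 314,375) and flange (crop centre 291,256) together. I measure the relative offset in one camera.

Run:
```python
from h import *
a=cv2.imread('pics/t3full.png');g=cv2.GaussianBlur(cv2.cvtColor(a,cv2.COLOR_BGR2GRAY),(3,3),0).astype(float)
# flange rim: radial edge search on the lower/left/right (not arm side)
u0=np.array([140+290/4.5,130+256/4.5]);pts=[]
for th in np.radians(np.arange(-25,206,5)):
    rr=np.arange(12,21,.25);s=[cv2.getRectSubPix(g.astype(np.float32),(1,1),(float(u0[0]+r*np.cos(th)),float(u0[1]+r*np.sin(th))))[0,0] for r in rr]
    d=np.gradient(np.array(s));i=d.argmin();pts.append(u0+rr[i]*np.array([np.cos(th),np.sin(th)]))
pts=np.array(pts)
W=np.array([onz(q,.0845) for q in pts])
A=np.c_[2*W[:,:2],np.ones(len(W))];
keep=np.ones(len(W),bool)
for _ in range(4):
    s=np.linalg.lstsq(A[keep],(W[keep,:2]**2).sum(1),rcond=None)[0];r=np.sqrt(s[2]+s[0]**2+s[1]**2)
    e=np.hypot(*(W[:,:2]-s[:2]).T)-r;keep=abs(e)<2*e[keep].std()+1e-4
print("flange",s[:2],r,keep.sum(),e[keep].std())
# blade edges
zb=.069;L=[];R=[]
for r in range(217,231):
    row=g[r,195:225];d=np.gradient(row);i=d.argmax();j=d.argmin()
    par=lambda k:k+0.5*(abs(d[k-1])-abs(d[k+1]))/(abs(d[k-1])-2*abs(d[k])+abs(d[k+1])+1e-9)
    l,q=195+par(i),195+par(j);print(r,round(l,2),round(q,2));L.append(onz((l,r),zb));R.append(onz((q,r),zb))
L=np.array(L);R=np.array(R);M=(L+R)/2;k=np.polyfit(M[:,0],M[:,1],1);print("yaw",np.arctan(k[0]),"y(x)",np.polyval(k,[.45,.5,.555]),"w",np.linalg.norm(L-R,axis=1).mean()*np.cos(.22))
col=g[200:230,209:211].mean(1);print(col.round(0));d=np.gradient(col)
i=d[:20].argmax();print("tip row",200+i,onz((209.7,200+i),zb))
```

```text
flange [0.55595387 0.00437682] 0.04589812695963724 45 0.0010147281414484316
217 204.96 213.19
218 205.03 213.5
219 205.32 213.9
220 195.4 214.3
221 206.1 214.68
222 206.39 214.73
223 206.5 214.92
224 206.62 214.94
225 206.79 215.06
226 207.07 215.36
227 207.25 215.4
228 207.5 215.72
229 207.4 216.0
230 207.75 216.36
yaw 0.30757623451749666 y(x) [-0.0151509   0.00073196  0.0182031 ] w 0.024527142681233703
[164. 146. 120.  98.  85.  80.  80.  80.  82.  86.  90.  94. 108. 138.
 166. 178. 178. 177. 178. 178. 178. 178. 178. 178. 179. 178. 178. 178.
 178. 176.]
tip row 213 [ 0.48423941 -0.01117636  0.069     ]
```

Run:
```python
from h import *
L=np.array([204.96,205.03,205.32,206.1,206.39,206.5,206.62,206.79,207.07,207.25,207.5,207.4,207.75]);R=np.array([213.19,213.5,213.9,214.68,214.73,214.92,214.94,215.06,215.36,215.4,215.72,216,216.36]);rows=np.array([217,218,219]+list(range(221,231)))
M=np.array([onz((m,r),.069) for m,r in zip((L+R)/2,rows)])
k=np.polyfit(M[:,0],M[:,1],1);print(np.arctan(k[0]),M[0],M[-1],M.mean(0))
m=M.mean(0);n=np.array([-np.sin(.22),np.cos(.22)]);x=np.array([np.cos(.22),np.sin(.22)])
for F in([.556,.0044],[.555,.0055]):
  print("lateral offset of blade (jig y)",n@(m[:2]-F)," tip jig x",x@(np.array([.4842,-.0112])-F))
```

```text
0.23626350141029048 [ 0.47315488 -0.00971091  0.069     ] [ 0.4375086  -0.01872122  0.069     ] [ 0.45457103 -0.01463603  0.069     ]
lateral offset of blade (jig y) 0.003557598316712184  tip jig x -0.07347381898199906
lateral offset of blade (jig y) 0.0022658814993676457  tip jig x -0.07273797411805742
```

Both frames agree: the blade is about 3 mm to +jig y, its tip is at jig x ≈ −73 mm, and yaw is within about 0.01. I align and approach to just before the rim.

>>> {"name": "move_arm", "arguments": {
  "series": [
    [0.1, 0.1, -0.03, 0, 0, 0, 0],
    [0.3, 0.1, -0.03, 0, 0, 0, 0],
    [0.6, 0.1, -0.03, 0, 0, 0, 0],
    [0.6, 0.1, -0.03, 0, 0, 0, 0],
    [0.6, 0.1, -0.03, 0, 0, 0, 0]
  ]
}}

```text
clock: 11.7
eef_pos: [0.3908, -0.0351, 0.0317]
tool_rot: [3.14, -0.003, 0.215]
wrist_force: [-0.0, -0.6, -2.2]
gripper_width: 0.0146
```

```bash
python3 -c "
from h import *
F=np.array([.5555,.0035]);x=np.array([np.cos(.22),np.sin(.22)])
go([*(F-x*.1142),.0317],.22)
f=arm.grab_frame('top');cv2.imwrite('pics/t4.png',cv2.resize(f[150:240,160:250,::-1],None,fx=6.5,fy=6.5,interpolation=cv2.INTER_CUBIC))
f=arm.grab_frame('scene');cv2.imwrite('pics/s10.png',cv2.resize(cv2.convertScaleAbs(f[175:245,245:345,::-1],alpha=1.6),None,fx=7,fy=7,interpolation=cv2.INTER_CUBIC))
"
```

```text
t 11.7 pos [ 0.3908 -0.0351  0.0317] yaw [ 3.1401e+00 -2.7000e-03  2.1510e-01] F [-0.  -0.6 -2.2] w 0.0146 -> units [ 1.831 -0.066  0.005] [ 0.017 -0.031 -0.056]
```

View pics/t4.png

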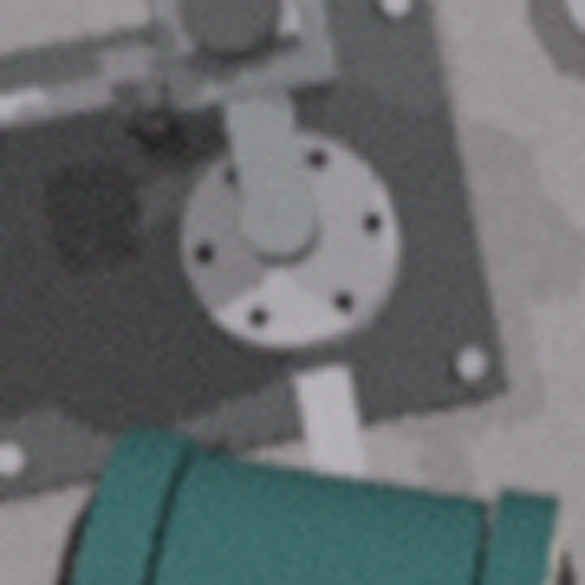

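View pics/s10.png

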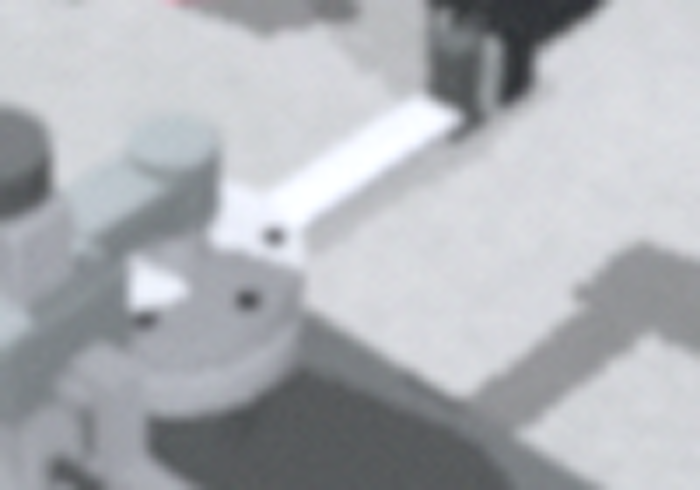

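```bash
cat > meas.py <<'E'
from h import *
def measure(zb=.069,F=np.array([.556,.0044]),yj=.22,r0=212,r1=222,N=3,guess=211):
    g=np.mean([cv2.cvtColor(arm.grab_frame('top'),cv2.COLOR_RGB2GRAY).astype(float) for _ in range(N)],0)
    g=cv2.GaussianBlur(g,(3,3),0);M=[];Wd=[]
    for r in range(r0,r1):
        row=g[r];c=guess+int((r-(r0+r1)/2)*.2)
        mx=row[c-2:c+3].mean();out=[]
        for s in(-1,1):
            bg=row[c+s*9:c+s*7:-s].mean();h=(mx+bg)/2;i=c
            while row[i]>h and abs(i-c)<12:i+=s
            out.append(i-s*(h-row[i])/(row[i-s]-row[i]))
        M.append(onz(((out[0]+out[1])/2,r),zb));Wd.append([r]+out)
    M=np.array(M);k=np.polyfit(M[:,0],M[:,1],1)
    n=np.array([-np.sin(yj),np.cos(yj)])
    print(np.round(Wd,2).tolist());print("blade yaw",np.arctan(k[0]),"lateral",[(n@(m[:2]-F)).round(4) for m in M])
    return g,M
E
python3 - <<'E'
from meas import *
g,M=measure()
np.save('g5.npy',g)
# plate right edge (z=.012..0) & front edge via Canny/hough lines
pts=[]
for r in range(150,205,2):
    row=g[r,215:250];d=np.gradient(row);i=d.argmax();pts.append((215+i,r))
for c in range(160,235,3):pass
pts=np.array(pts);W=np.array([onz(p,0.0) for p in pts]);k=np.polyfit(W[:,0],W[:,1],1);e=W[:,1]-np.polyval(k,W[:,0]);m=abs(e)<.003;k=np.polyfit(W[m,0],W[m,1],1);print("right edge yaw",np.arctan(k[0]),m.sum(),len(m))
n=np.array([-np.sin(.22),np.cos(.22)]);print("edge lateral rel F (expect -.080)",n@(W[m].mean(0)[:2]-[.556,.0044]))
E
```

```text
[[212.0, 205.6, 214.2], [213.0, 205.75, 214.35], [214.0, 205.94, 214.33], [215.0, 206.13, 214.32], [216.0, 206.26, 214.52], [217.0, 206.25, 214.94], [218.0, 206.23, 215.2], [219.0, 206.52, 215.37], [220.0, 206.9, 215.53], [221.0, 206.98, 215.83]]
blade yaw 0.18695555265359948 lateral [np.float64(-0.0006), np.float64(-0.0005), np.float64(-0.0002), np.float64(0.0001), np.float64(0.0002), np.float64(0.0002), np.float64(0.0004), np.float64(0.0004), np.float64(0.0002), np.float64(0.0002)]
right edge yaw 0.19648762625539942 12 28
edge lateral rel F (expect -.080) -0.07913872503857416
```

Lateral offset is now within 1 mm of the flange axis and yaw agrees within noise. Inserting in steps, watching the force.

>>> {"name": "move_arm", "arguments": {
  "series": [
    [0.1, -0.03, 0, 0, 0, 0, 0],
    [0.25, -0.03, 0, 0, 0, 0, 0],
    [0.4, -0.03, 0, 0, 0, 0, 0],
    [0.5, -0.03, 0, 0, 0, 0, 0],
    [0.6, -0.03, 0, 0, 0, 0, 0]
  ]
}}

```text
clock: 12.37
eef_pos: [0.4084, -0.0298, 0.0321]
tool_rot: [3.14, -0.004, 0.216]
wrist_force: [0.2, -0.1, -1.7]
gripper_width: 0.0151
```

>>> {"name": "move_arm", "arguments": {
  "series": [
    [0.07, 0, 0, 0, 0, 0, 0],
    [0.14, 0, 0, 0, 0, 0, 0],
    [0.21, 0, 0, 0, 0, 0, 0],
    [0.28, 0, 0, 0, 0, 0, 0],
    [0.35, 0, 0, 0, 0, 0, 0]
  ]
}}

```text
clock: 12.78
eef_pos: [0.4169, -0.0279, 0.0316]
tool_rot: [3.14, 0.0, 0.216]
wrist_force: [-14.3, -2.0, 4.3]
gripper_width: 0.015
```

```bash
python3 -c "
from h import *
F=np.array([.5555,.0035]);x=np.array([np.cos(.22),np.sin(.22)])
go([*(F-x*.1142),.0317],.22);print(arm.get_obs()['ft_torque'])
f=arm.grab_frame('scene');cv2.imwrite('pics/s11.png',cv2.resize(cv2.convertScaleAbs(f[175:245,245:345,::-1],alpha=1.6),None,fx=7,fy=7,interpolation=cv2.INTER_CUBIC))
f=arm.grab_frame('wrist')[:,:,::-1];cv2.imwrite('pics/w10.png',f)
"
```

```text
t 12.7833 pos [ 0.4169 -0.0279  0.0316] yaw [3.14   0.     0.2158] F [-14.3  -2.    4.3] w 0.015 -> units [ 0.931 -0.018 -0.003] [ 0.018  0.    -0.048]
[-0.30618725  1.79849031  0.01353606]
```

View pics/s11.png

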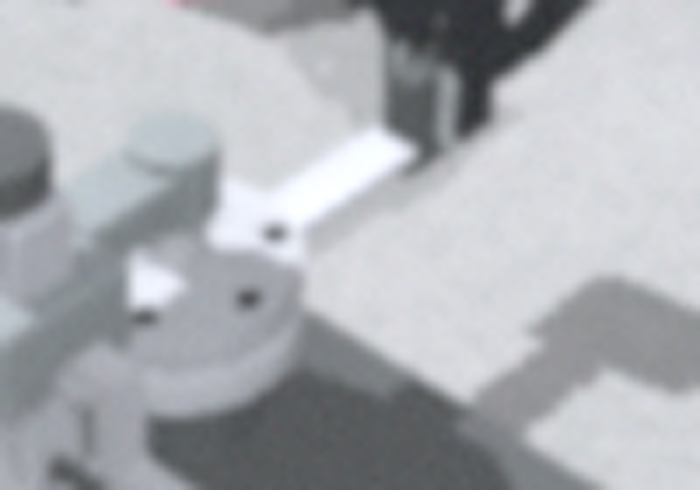

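View pics/w10.png

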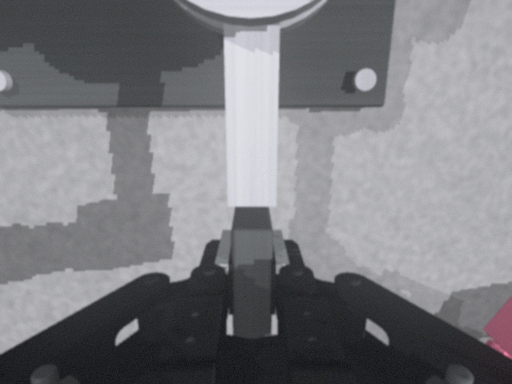

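The blade has entered centred: the flange arc is symmetric about column 251.5, with the blade at 251. Drag is 14 N and the flange has lifted. Continuing.

>>> {"name": "move_arm", "arguments": {
  "series": [
    [0.08, 0, 0, 0, 0, 0, 0],
    [0.16, 0, 0, 0, 0, 0, 0],
    [0.24, 0, 0, 0, 0, 0, 0],
    [0.32, 0, 0, 0, 0, 0, 0],
    [0.4, 0, 0, 0, 0, 0, 0]
  ]
}}

```text
clock: 13.3
eef_pos: [0.4292, -0.0253, 0.0319]
tool_rot: [3.14, -0.001, 0.216]
wrist_force: [-9.7, -2.5, 1.2]
gripper_width: 0.0149
```

>>> {"name": "move_arm", "arguments": {
  "series": [
    [0.08, 0, 0, 0, 0, 0, 0],
    [0.16, 0, 0, 0, 0, 0, 0],
    [0.24, 0, 0, 0, 0, 0, 0],
    [0.32, 0, 0, 0, 0, 0, 0],
    [0.32, 0, 0, 0, 0, 0, 0]
  ]
}}

```text
clock: 13.72
eef_pos: [0.4389, -0.0232, 0.0319]
tool_rot: [3.14, -0.002, 0.216]
wrist_force: [-6.4, -1.4, -1.5]
gripper_width: 0.0148
```

```bash
python3 -c "
from h import *
import pickle
F=np.array([.5555,.0035]);x=np.array([np.cos(.22),np.sin(.22)])
go([*(F-x*.1142),.0317],.22);print(arm.get_obs()['ft_torque'])
p=arm.camera_params('wrist');f=arm.grab_frame('wrist')[:,:,::-1];cv2.imwrite('pics/w11.png',f);pickle.dump(p,open('w11.pkl','wb'))
"
```

```text
t 13.7167 pos [ 0.4389 -0.0232  0.0319] yaw [ 3.1399e+00 -2.0000e-03  2.1590e-01] F [-6.4 -1.4 -1.5] w 0.0148 -> units [ 0.181 -0.019  0.008] [ 0.019 -0.023 -0.047]
[-0.181304    0.87141742 -0.00260479]
```

View pics/w11.png

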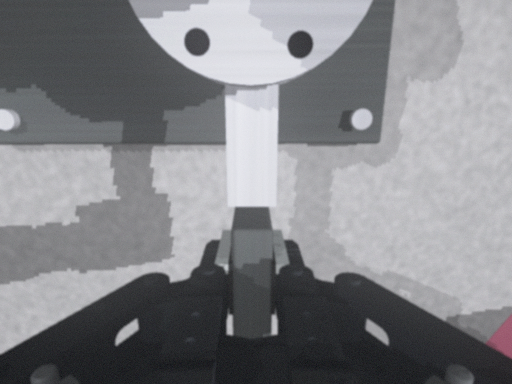

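Run:
```python
from h import *
import pickle
p=pickle.load(open('w11.pkl','rb'))
a=cv2.imread('pics/w11.png');g=cv2.cvtColor(a,cv2.COLOR_BGR2GRAY).astype(float)
print(g[74:96,252].round(0),g[198:214,252].round(0))
print(g[0:100:1,170].round(0)[20:80])
g=cv2.GaussianBlur(g,(3,3),0)
# rim: bright->dark transition going down, per column
pts=[]
for c in list(range(150,220,5))+list(range(285,365,5)):
    col=g[5:100,c];d=np.gradient(col);i=d.argmin();pts.append((c,5+i))
print(pts)
for z in(.086,):
    W=np.array([onz(q,z,p) for q in pts]);A=np.c_[2*W[:,:2],np.ones(len(W))];keep=np.ones(len(W),bool)
    for _ in range(4):
        s=np.linalg.lstsq(A[keep],(W[keep,:2]**2).sum(1),rcond=None)[0];r=np.sqrt(s[2]+s[:2]@s[:2]);e=np.hypot(*(W[:,:2]-s[:2]).T)-r;keep=abs(e)<2*e[keep].std()+1e-4
    print("circle",s[:2],r,keep.sum(),e[keep].std())
    # fixed radius fit
    from scipy.optimize import least_squares
    q=least_squares(lambda c:np.hypot(*(W[:,:2]-c).T)-.045,[.555,.004],loss='soft_l1',f_scale=.0005);print("r=45 centre",q.x,np.abs(q.fun).max())
x=np.array([np.cos(.218),np.sin(.218)])
root=onz((252,206.5),.070,p);print("root",root,"tip->centre x",x@(root[:2]+.09*x-q.x),"lat",np.array([-x[1],x[0]])@(root[:2]-q.x))
```

```text
[223. 222. 223. 224. 226. 225. 226. 225. 226. 224. 208. 168. 137. 134.
 146. 161. 186. 207. 211. 213. 212. 207.] [222. 222. 222. 221. 221. 223. 221. 215. 176. 124.  96.  89.  92.  90.
  89.  84.]
[216. 215. 218. 214. 215. 218. 215. 219. 219. 218. 216. 220. 218. 219.
 217. 218. 217. 215. 221. 220. 217. 219. 219. 219. 219. 218. 221. 220.
 221. 221. 219. 218. 215. 214. 188. 154. 114.  92.  84.  83.  90.  85.
  87.  86.  88.  88.  85.  84.  87.  87.  86.  88.  85.  85.  82.  82.
  85.  87.  87.  82.]
[(150, np.int64(35)), (155, np.int64(41)), (160, np.int64(46)), (165, np.int64(51)), (170, np.int64(55)), (175, np.int64(59)), (180, np.int64(62)), (185, np.int64(66)), (190, np.int64(29)), (195, np.int64(28)), (200, np.int64(29)), (205, np.int64(76)), (210, np.int64(78)), (215, np.int64(79)), (285, np.int64(79)), (290, np.int64(78)), (295, np.int64(32)), (300, np.int64(30)), (305, np.int64(31)), (310, np.int64(69)), (315, np.int64(66)), (320, np.int64(63)), (325, np.int64(59)), (330, np.int64(56)), (335, np.int64(51)), (340, np.int64(46)), (345, np.int64(41)), (350, np.int64(36)), (355, np.int64(29)), (360, np.int64(22))]
circle [0.55583219 0.0038657 ] 0.04547835881691635 24 8.258716535356083e-05
r=45 centre [0.5554421  0.00372029] 0.01325415887287111
root [ 0.46097376 -0.01762327  0.07      ] tip->centre x -0.006848593120261467 lat -0.00040703657313345264
```

Wrist view gives the flange centre as (0.5556, 0.0038), the blade 0.4 mm off laterally, and the tip 5.4 to 6.8 mm short. I push the rest.

>>> {"name": "move_arm", "arguments": {
  "series": [
    [0.06, 0, 0, 0, 0, 0, 0],
    [0.12, 0, 0, 0, 0, 0, 0],
    [0.18, 0, 0, 0, 0, 0, 0],
    [0.21, 0, 0, 0, 0, 0, 0],
    [0.21, 0, 0, 0, 0, 0, 0]
  ]
}}

```text
clock: 14.18
eef_pos: [0.4448, -0.0219, 0.0319]
tool_rot: [3.14, -0.002, 0.216]
wrist_force: [-9.0, -2.0, 0.5]
gripper_width: 0.0151
```

```bash
cat > depth.py <<'E'
from h import *
from scipy.optimize import least_squares
import sys
p=arm.camera_params('wrist');a=arm.grab_frame('wrist')[:,:,::-1];cv2.imwrite(sys.argv[1],a)
g=cv2.GaussianBlur(cv2.cvtColor(np.ascontiguousarray(a),cv2.COLOR_BGR2GRAY),(3,3),0).astype(float)
pts=[]
for c in list(range(150,185,3))+list(range(318,355,3)):
    col=g[20:110,c];d=np.gradient(col);pts.append((c,20+d.argmin()))
W=np.array([onz(q,.086,p) for q in pts])
q=least_squares(lambda c:np.hypot(*(W[:,:2]-c).T)-.045,[.555,.004],loss='soft_l1',f_scale=.0005);print("r=45 centre",q.x,np.abs(q.fun).max())
col=g[195:220,250:254].mean(1);i=np.gradient(col).argmin();row=195+i
x=np.array([np.cos(.218),np.sin(.218)]);root=onz((252,row),.070,p)
print("root row",row,"tip->centre x",x@(root[:2]+.09*x-q.x),"lat",np.array([-x[1],x[0]])@(root[:2]-q.x))
F=np.array([.5556,.0038]);go([*(F-x*.1142),.0317],.22)
E
python3 depth.py pics/w12.png
python3 -c "
from h import *
f=arm.grab_frame('scene');cv2.imwrite('pics/s12.png',cv2.resize(cv2.convertScaleAbs(f[145:265,215:335,::-1],alpha=1.6),None,fx=5,fy=5,interpolation=cv2.INTER_CUBIC))"
```

```text
r=45 centre [0.55521284 0.00376486] 0.00016499291674829802
root row 206 tip->centre x -0.00032699378940261774 lat -0.0005076465148715796
t 14.2333 pos [ 0.4448 -0.0219  0.0319] yaw [ 3.1399e+00 -1.8000e-03  2.1580e-01] F [-7.3 -1.8 -0.2] w 0.0148 -> units [-0.015 -0.037  0.007] [ 0.02  -0.021 -0.048]
```

View pics/w12.png

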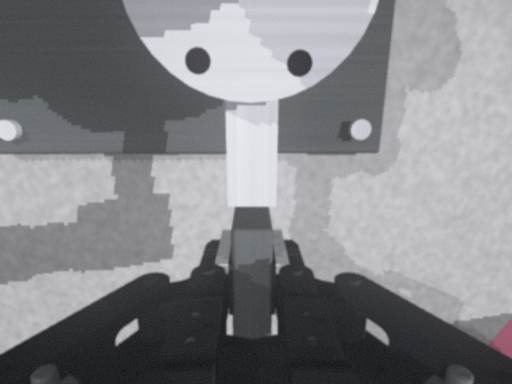

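View pics/s12.png

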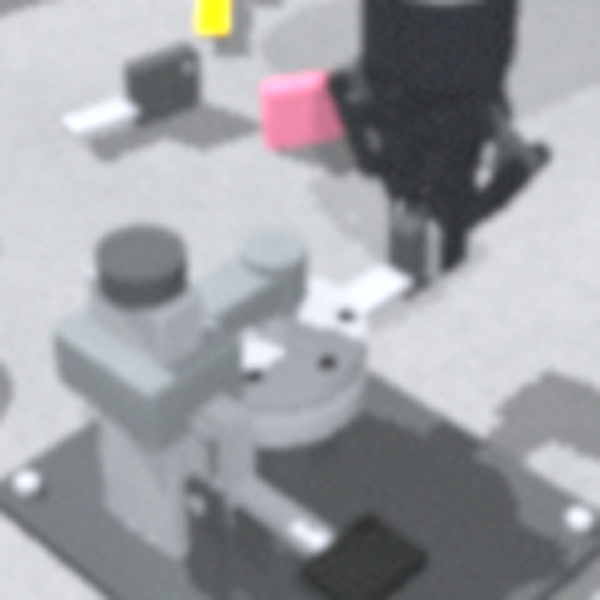

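Tip is within about 0.5 mm of the centre and 0.5 mm laterally. I hold briefly, check stability and the bystanders, then hand in.

>>> {"name": "move_arm", "arguments": {
  "series": [
    [0, 0, 0, 0, 0, 0, 0],
    [0, 0, 0, 0, 0, 0, 0],
    [0, 0, 0, 0, 0, 0, 0],
    [0, 0, 0, 0, 0, 0, 0],
    [0, 0, 0, 0, 0, 0, 0]
  ]
}}

```text
clock: 14.7
eef_pos: [0.4448, -0.0219, 0.0319]
tool_rot: [3.14, -0.002, 0.216]
wrist_force: [-8.4, -1.4, -0.1]
gripper_width: 0.0147
```

```bash
python3 depth.py pics/w13.png
python3 - <<'E'
from h import *
f=arm.grab_frame('top')[:,:,::-1].astype(int);a=cv2.imread('pics/top0.png').astype(int)
d=abs(f-a).max(2)
for n,(x0,y0,x1,y1) in dict(stub=(306,203,324,244),blank=(243,128,280,163),valve=(312,130,350,168)).items():print(n,d[y0:y1,x0:x1].mean().round(1),(d[y0:y1,x0:x1]>60).sum())
print("bg",d[250:300,30:110].mean().round(1))
arm.sign_off()
E
```

```text
r=45 centre [0.55522209 0.00377883] 0.00016010684285049787
root row 206 tip->centre x -0.00034136849967125786 lat -0.0005188009974868951
t 14.75 pos [ 0.4448 -0.0219  0.0319] yaw [ 3.1399e+00 -2.0000e-03  2.1580e-01] F [-8.8 -0.7 -0.3] w 0.0146 -> units [-0.015 -0.036  0.006] [ 0.019 -0.022 -0.049]
stub 6.5 0
blank 6.7 0
valve 6.5 0
bg 24.7
the job is handed in; nothing more can be done
```

The job is handed in at about 15 s, with the long feeler's blade pinched between the flanges and the handle still held. I first pressed the trip lever to its stop (about 30 N on the wrist). When I let go, it came back up and the upper flange had dropped shut. I then took the long feeler by its handle and slid the blade in; the drag I read was 6–14 N.

**Last checks**
- **Depth:** the wrist view put the blade tip about 0.3 mm short of the flange centre and 0.5 mm to one side. The arm's own position reading put it about 0.4 mm past the centre. It was steady over a half-second hold.
- **Grip:** about 9 N of drag remained, with the gripper reading 14.7 mm on the 16 mm handle.
- **Bystanders:** the short feeler, loose flange and valve showed no change in the top view. The background patch I compared them with did differ, probably from the arm or its shadow there, so it was no use as a reference.

**What disagreed**
- **Fingertips:** when shut, they ended about 30 mm behind the reported TCP, not 8 mm ahead of it as stated. I measured this on the lever pad and allowed for it when grasping.
- **Top camera:** it differed from the wrist camera and arm by 1–4 mm in y. I did the final alignment from blade and flange seen in the same picture.
- **Jig yaw:** the estimates spread from 0.20 to 0.22 rad. The blade went in at about 0.216.

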